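# Rack and rinse a terracotta saucer

### The arm

A 6-joint arm with a two-finger parallel gripper is mounted at the origin on the work surface. World frame = base frame: x ahead of the robot, y to its left, z up, the work surface at z = 0. Lengths are in m, angles in rad, forces in N, time in s.
With the tool pointing down it reaches from about 0.325 to 0.9 m from the base axis. Payload 6.1 kg.
Tool frame: the origin (TCP) lies on the front face of the gripper's body, between the roots of the fingers; the fingertips stand env.finger_overhang ahead of it and the grasp point (between the pads) lies 54 mm ahead of it (env.finger_overhang is the distance from the TCP to the fingertips, in m); z points along the fingers, y is the line along which they close (so a half turn about z gives the same grasp; the last joint's range is limited). The gripper opens to 85 mm and grips with 20 to 120 N. Pads are 22 mm wide; open, the fingers measure 114 mm over their backs; the gripper's body (76 mm by 85 mm) begins 54 mm behind the grasp point. The pads swing forward as they close: fully open they stand 13 mm farther back than shut.
Start: joints at [-1.285, 0.22, 1.526, -0, 1.395, -0.126], TCP at [0.25, -0.573, 0.304] pointing down, gripper open.
Joint ranges: [-2.98, 2.98], [-0.91, 2.08], [0.09, 2.57], [-1.24, 4.39], [0.2, 2.65], [-2.68, 2.68]. Speed limits (rad/s): [2.57, 2.57, 3.01, 3.14, 3.14, 3.14].

### API

Orientations are given as a rotation vector (axis times angle).
In Python, from station import env gives the robot as it stands. The module is installed in compiled form; this text tells all that it offers.
- The arm moves only by the tool jog_arm, never from a script. Its argument "rows" is a list of rows, each a list of 7 numbers: the shift along the tool's x, y, z in mm, then the turn, a rotation vector about the tool's x, y, z in degrees, then the opening, from -1 (shut) to 1 (fully open). In form: [[tx, ty, tz, wx, wy, wz, jaw], ...]. A call has 1 to 5 rows; each row shifts and turns the commanded pose from where the row before left it, along the tool's axes as they then stand; what a row does not reach is not made up. A row lasts 1/12 s, in which the tool goes at most 41.7 mm and 7.16 degrees, less where a joint would pass 70% of its speed; a pose out of reach is approached as far as the arm can. A call with a gripper value outside its range is refused whole. The fingers move at their own pace and stop on an object; "force" is the grip in N (left out, the last holds). Time passes only in rows, so rows that do not move let the fingers close. It gives the time, the measured TCP pose, the force, the opening and the grip force at its end, in the units of the state.
- env.get_state(): the state, without advancing time (a new reading comes with each control period).
- env.snapshot(name): name is "scene" or "top" or "wrist"; returns a dict with "image" (420x560x3 uint8, blue, green, red), "range_z" (420x560 float32, m along the optical axis (not along the pixel's ray), 0 where there is no reading), "K" (3x3 intrinsics, pixels), "R" (3x3) and "t" (3): a world point X has camera coordinates R X + t. Camera axes: x right, y down, z forward; pixel columns grow to the right and rows downward; lengths in m; the calibration is good to about 2 mm. The wrist camera is an equidistant fisheye: a pixel r from the principal point sees the ray r / f radians off the axis. A picture is of the moment at which its call begins.
- env.hand_in(): hands the job in; it is judged then, once.
Trained networks look in the newest picture that a camera, given by its name, has taken for a name from the list of things; names that differ only in an ending like _2 or _b are one class to them, and where a whole thing is asked for, a point or a joint stands for the part that bears it (a point fixed in the world has none). Each returns a list of dicts, best first, with "p" (0 to 1); they miss things now and then, are a little off and sometimes report something else, mostly with a low value. They report only what shows in the picture. A call takes as long as a camera call. They do not tell look-alikes from the thing itself.
- env.spot_in(camera, thing): "position" ([x, y, z] in m, in world coordinates, good to about 4 mm: the middle of the surface that is visible of it).
- env.trace(camera, thing): "pixels" (420x560 bool, what is visible of it).
- env.landmark_of(camera, thing): "position" ([x, y, z] in m, in world coordinates, good to about 4 mm: a listed point, or the origin of a listed thing).
The state is a dict: "time": time; "q": joint angles; "joint_velocities": joint speeds; "effort": joint torques, N m; "tool_pos": TCP position; "ee_rot": TCP orientation; "force": force on the tool from outside, world axes, zero at the start; "wrist_torque": the same for the moment, N m; "opening": finger opening in m; "grip_force": force on a finger pad.
Only numpy, scipy, OpenCV 4.12 (cv2) and the standard library are available. Lean on these libraries where they do the work, as an engineer would, in place of code of your own. Each camera call takes 0.05 s, during which the arm holds its last target. There are 200 camera calls.

### The job

Lift the large terracotta saucer that lies on the shelf by its rim and lean it, hollow side outwards, against the long side of the wooden seed tray that faces the middle of the shelf, so that you can let go and take it again by its top edge. Then stand it upright on its edge in the wire rack, gently, in the empty gap next to the hose gun, with its hollow facing the nozzle, and let go. Finally rinse it: squeeze the gun's trigger fully home for about a second and release it; leave everything else where it is.

Things in the scene. Friction and masses are not known exactly. Their poses are not given: they have to be found in the camera images.
- saucer: The large terracotta saucer: a round drip dish 130 mm across and 24 mm high, straight-sided, wall 7 mm thick, floor 6 mm thick, 0.18 to 0.28 kg. It starts flat on the shelf, hollow up. Origin: centre of its underside; z points out of the hollow side (up at the start). Its twin in looks, the small saucer, is only 96 mm across.
- saucer_mouth (a point): Centre of the large saucer's open side, level with its rim, 24 mm along z from the saucer's origin.
- seed_tray: Wooden seed tray, an open box that does not move: 300 mm long (its x), 190 mm wide (its y), 65 mm high, walls 10 mm thick. Origin: centre of its underside; z up; y away from the robot's middle line. Only the half of it far from tray_wall holds small fibre pots (54 mm high).
- tray_wall (a point): Middle of the outer top edge of the tray's long wall that faces the middle of the shelf, 65 mm up; axes as the tray's, so -y points off the wall over a clear patch of shelf. A saucer whose foot stands about 58 mm off this wall leans 48 degrees from level and stays by friction, its top edge overhanging the wall by about 40 mm.
- rack: Galvanised wire rack, fixed. Origin: centre of its foot on the shelf; z up; y along its length (190 mm). Two 8 mm wires along y (axes at x = +-42 mm, z = 30 mm) carry the saucers; hoop-shaped tines stand on them up to z = 98 mm. Three gaps, at y = -56, 0 and +56 mm, each 32 mm clear. The last two hold small saucers (top at z = 109 mm); the one at -56 mm, next to the gun, is empty.
- rack_gap (a point): Where the middle of the large saucer (halfway between its origin and saucer_mouth) is when it stands home in the empty gap: 85 mm above the shelf, the saucer resting on both wires, its top at 150 mm. Axes as the rack's; the nozzle is towards -y, so the saucer's z then points to -y.
- gun_grip (a point): On the middle line of the fixed pistol grip of the hose gun, 75 mm from the barrel, 85 mm above the shelf. The gun lies on its side, strapped to a wood block, barrel level; x, y, z here: grip points to -x, nozzle to +y, z up. The grip is 28 mm thick along y (back face at y = -14 mm), 26 mm high, with free air below; the trigger is in front of it (+y).
- trigger_face (a point): Middle of the trigger's front face, moving with it, beside gun_grip and at the same height; the trigger is 8 mm thick and 20 mm high. In gun_grip's axes this face is at y = +42 mm when free and +26 mm fully squeezed, so grip and trigger together measure 56 mm, then 40 mm.
- nozzle (a point): Centre of the gun's nozzle mouth, aimed at the empty gap from 75 to 100 mm; the nozzle is 36 mm thick. The top of the gun is 105 mm above the shelf.
- trigger (a joint): Angle of the sprung trigger about an upright hinge near the barrel: 0 free, 0.26 rad fully squeezed (hard stop). Beside gun_grip it needs about 4 N to start and 10 N when home; it springs back by itself.
- small_saucer: Small terracotta saucer, 96 mm across and 20 mm high, lying flat, hollow up; not part of the job. Origin: centre of its underside.
- racked_saucer0: Small saucer (96 mm across, 20 mm thick) standing in the rack's middle gap; stays there. Origin: centre of its underside, z out of the hollow.
- racked_saucer1: Small saucer standing in the rack's gap farthest from the gun; stays there. Origin and z as racked_saucer0.
- padlock: Steel padlock lying on the shelf, 44 x 50 x 22 mm with a shackle 35 mm longer; stays there.
- bulb_planter: Bulb planter standing on its 60 mm steel tube, orange plastic handle, 217 mm high; stays there.
- nested_pots: Two nested terracotta pots, 120 mm across, 154 mm high; stay there.
- garden_brush: Flat hand brush, 200 mm long, lying behind the gun; stays there.
Things that resemble listed ones, but are neither listed nor needed, are in the scene too. What is shaped like the saucer but black or yellow is not meant.

How it is judged:
By the outcome, as a careful person would: the job done as asked, in the order asked, and still so for the second after the job is handed in, with the robot touching nothing.
It also fails if it takes over 72 s, if anything falls off the work surface, if the arm or the gripper's body presses on something with over 40 N, if the wrist force passes 120 N, or if a joint passes its speed limit or range.

## Working session

There is one attempt and no reset: what is moved stays moved. The work goes in short steps, Python scripts to look and compute and a tool call to move; the robot and the scene stay as the last step left them, time stands still between calls to the robot, and variables do not carry over. Pictures are saved under pics/ and viewed, at most 12 in all, crops included, and the job is handed in when it is done.

Besides the shell and the picture viewer there is one more tool, called after ">>>" in YAML: its name, and indented under it one key for each argument. jog_arm: Moves the arm, as the interface text tells. Its arguments: {"type":"object","properties":{"rows":{"type":"array","items":{"type":"array","items":{"type":"number"}}},"force":{"type":"number"}},"required":["rows"]}

```bash
mkdir -p pics; cat > h.py <<'E'
import numpy as np, cv2
from scipy.spatial.transform import Rotation as Ro
from station import env
np.set_printoptions(precision=4,suppress=True)
def cloud(s):
    z=s["range_z"];K=s["K"];v,u=np.indices(z.shape)
    P=np.dstack([(u-K[0,2])/K[0,0]*z,(v-K[1,2])/K[1,1]*z,z])
    W=(P-s["t"])@s["R"]; W[z<=0]=np.nan; return W
def px(s,X):
    c=s["R"]@np.array(X)+s["t"]; return (s["K"]@(c/c[2]))[:2].round()
E
python3 - <<'E'
from h import *
print(env.finger_overhang, env.get_state())
S={}
for c in("scene","top"):
    s=env.snapshot(c);S[c]=s;cv2.imwrite(f"pics/{c}0.png",s["image"])
    for n in("saucer","small_saucer","seed_tray","tray_wall","rack","rack_gap","gun_grip","trigger_face","nozzle","saucer_mouth","padlock","bulb_planter","nested_pots"):
        print(c,n,[(round(d["p"],2),np.round(d["position"],3),px(s,d["position"])) for d in env.landmark_of(c,n)[:3]])
np.savez("s0.npz",**{c+k:S[c][k] for c in S for k in S[c]})
E
```

```text
0.0726 {'time': 0.0, 'q': array([-1.2851,  0.2212,  1.5276,  0.    ,  1.3947, -0.1261]), 'joint_velocities': array([-0.0014,  0.0014, -0.0011,  0.0006,  0.0013, -0.0006]), 'effort': array([  0.0007, -49.6894, -38.94  ,  -0.0001,   0.011 ,   0.    ]), 'tool_pos': array([ 0.2501, -0.5723,  0.3028]), 'ee_rot': array([-3.0733, -0.642 ,  0.0002]), 'force': array([ 0.4319,  0.2487, -0.2659]), 'wrist_torque': array([-0.0421, -0.0444, -0.022 ]), 'grip_force': 0.0, 'opening': 0.08557152838828254}
scene saucer [(0.88, array([0.202, 0.368, 0.002]), array([322., 121.])), (0.81, array([ 0.242, -0.269, -0.   ]), array([136., 199.])), (0.63, array([ 0.533, -0.162,  0.06 ]), array([204., 255.]))]
scene small_saucer []
scene seed_tray [(0.95, array([ 0.468,  0.479, -0.   ]), array([396., 167.]))]
scene tray_wall [(0.88, array([0.487, 0.378, 0.068]), array([376., 169.])), (0.68, array([ 0.54 , -0.305,  0.088]), array([148., 276.])), (0.35, array([0.607, 0.103, 0.001]), array([310., 250.]))]
scene rack [(0.77, array([ 0.536, -0.171,  0.   ]), array([204., 268.]))]
scene rack_gap [(0.69, array([ 0.541, 
[... 1657 characters left out ...]
array([348., 256.])), (0.42, array([ 0.43 ,  0.16 , -0.002]), array([242., 242.]))]
top nozzle [(0.94, array([ 0.546, -0.304,  0.084]), array([428., 197.]))]
top saucer_mouth [(0.87, array([0.268, 0.215, 0.026]), array([218., 305.])), (0.84, array([0.431, 0.16 , 0.025]), array([241., 241.])), (0.66, array([0.203, 0.366, 0.025]), array([158., 330.]))]
top padlock [(0.95, array([ 0.394, -0.12 ,  0.002]), array([348., 257.])), (0.3, array([0.472, 0.474, 0.002]), array([124., 224.]))]
top bulb_planter [(0.62, array([ 0.805, -0.083, -0.002]), array([335., 107.])), (0.57, array([0.434, 0.162, 0.028]), array([241., 240.]))]
top nested_pots [(0.97, array([0.754, 0.22 , 0.001]), array([224., 122.]))]
```

View pics/scene0.png

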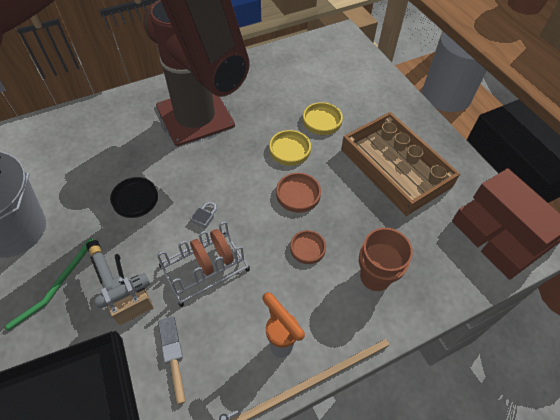

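View pics/top0.png

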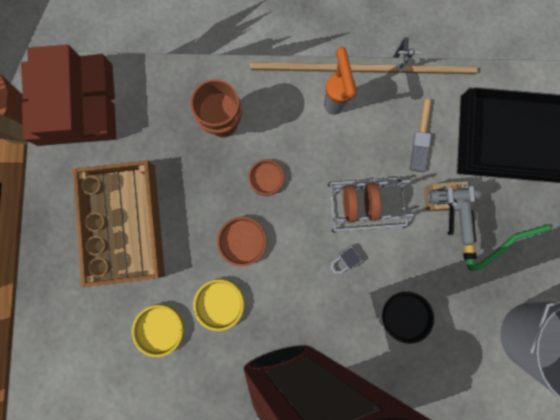

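The scene picture shows these saucer-shaped things:
- Terracotta dishes at (298,192) and (308,247).
- Yellow dishes at (290,148) and (322,119).
- A black dish at (134,197).

In the top view the terracotta ones are at (241,241), which is the larger, and (267,177). The tray is at (118,225), the rack at (370,204) and the gun at (455,205).

Next I'll measure diameters and yaws and confirm the saucer in a crop.

```bash
python3 - <<'E'
from h import *
d=np.load("s0.npz")
S={c:{k:d[c+k] for k in("image","range_z","K","R","t")} for c in("scene","top")}
for c in S:
    W=cloud(S[c])
    def sel(x,y,z): 
        m=(abs(W[...,0]-np.mean(x))<np.ptp(x)/2)&(abs(W[...,1]-np.mean(y))<np.ptp(y)/2)&(abs(W[...,2]-np.mean(z))<np.ptp(z)/2); return W[m]
    print(c,"cam",-S[c]["R"].T@S[c]["t"])
    t=sel((.28,.66),(.34,.62),(.057,.075)); print("tray",len(t),cv2.minAreaRect((t[:,:2]*1000).astype(np.float32)),np.median(t[:,2]))
    for n,x,y in(("big",.432,.161),("small",.6,.1)):
        t=sel((x-.09,x+.09),(y-.085,y+.085),(.015,.03))
        if len(t)>5:print(n,len(t),cv2.minAreaRect((t[:,:2]*1000).astype(np.float32)),cv2.minEnclosingCircle((t[:,:2]*1000).astype(np.float32)),np.median(t[:,2]))
    t=sel((.46,.62),(-.285,-.05),(.085,.112)); print("racktop",len(t),cv2.minAreaRect((t[:,:2]*1000).astype(np.float32)))
    t=sel((.46,.62),(-.285,-.05),(.022,.04)); print("rackwire",len(t),cv2.minAreaRect((t[:,:2]*1000).astype(np.float32)))
    for yy in (-.168,-.112):
        t=sel((.47,.61),(yy-.025,yy+.025),(.1,.115))
        if len(t)>5:print("racked",len(t),t.mean(0),cv2.minAreaRect((t[:,:2]*1000).astype(np.float32)))
    t=sel((.41,.52),(-.42,-.376),(.09,.105)); print("grip",len(t),cv2.fitLine((t[:,:2]*1000).astype(np.float32),cv2.DIST_HUBER,0,.01,.01).ravel(),np.median(t[:,2]))
    t=sel((.42,.51),(-.374,-.34),(.085,.105)); print("trig",len(t),len(t)>5 and cv2.fitLine((t[:,:2]*1000).astype(np.float32),cv2.DIST_HUBER,0,.01,.01).ravel())
im=S["top"]["image"]
a=cv2.resize(im[140:280,190:300],None,fx=3.6,fy=3.6,interpolation=2);b=cv2.resize(im[160:290,320:490],None,fx=2.3,fy=2.3)
o=np.zeros((504,800,3),np.uint8);o[:a.shape[0],:a.shape[1]]=a[:504];o[:b.shape[0],400:400+b.shape[1]]=b[:,:400];cv2.imwrite("pics/crop.png",o)
E
```

```text
scene cam [ 1.0868 -0.2384  1.075 ]
tray 1228 ((469.317138671875, 474.2677917480469), (302.6847229003906, 194.723876953125), 8.106395721435547) 0.0638835148624737
big 395 ((431.1416931152344, 158.39736938476562), (127.61213684082031, 130.4546356201172), 62.169612884521484) ((430.1236572265625, 159.40960693359375), 66.928466796875) 0.022003215412742423
small 240 ((601.1592407226562, 98.83737182617188), (93.85040283203125, 95.73464965820312), 59.961360931396484) ((600.9224853515625, 99.7394027709961), 48.771480560302734) 0.0193236202375141
racktop 706 ((533.7110595703125, -171.0498809814453), (91.7211685180664, 189.94239807128906), 5.367519855499268)
rackwire 582 ((535.2770385742188, -170.0435791015625), (128.1526336669922, 194.18862915039062), 5.459427833557129)
racked 171 [ 0.5373 -0.1707  0.1059] ((543.5490112304688, -171.35232543945312), (30.244396209716797, 75.9117660522461), 80.05760192871094)
racked 160 [ 0.5313 -0.1144  0.1059] ((521.212890625, -112.88420104980469), (32.153324127197266, 78.06110382080078), 77.80867767333984)
grip 477 [   0.9971    0.0761  467.0978 -398.2083] 0.
[... 536 characters left out ...]
4248046875, 99.78311157226562), 48.085853576660156) 0.018957265080524206
racktop 805 ((536.5592041015625, -170.16783142089844), (89.80970764160156, 189.34165954589844), 5.145948886871338)
rackwire 377 ((536.247802734375, -170.32461547851562), (127.84953308105469, 194.49078369140625), 5.196996688842773)
racked 188 [ 0.5358 -0.1691  0.1057] ((534.1937866210938, -169.58447265625), (61.7968635559082, 20.679548263549805), 4.406821250915527)
racked 184 [ 0.5315 -0.1135  0.1057] ((532.59228515625, -113.52572631835938), (56.964752197265625, 20.260530471801758), 3.781397581100464)
grip 517 [   0.997     0.0773  465.6463 -396.5522] 0.09614207953231454
trig 103 [   0.9983   -0.058   482.7153 -357.2669]
```

View pics/crop.png

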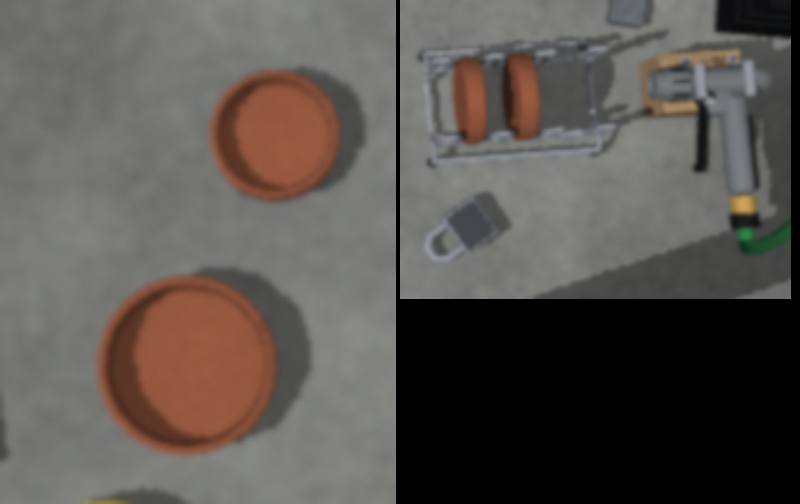

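The crop shows the large dish at (188,365), 130 mm across by range data, and the small one at (277,135), 96 mm across. The large terracotta dish at (0.432, 0.160) is the one meant. The rack's empty gap lies towards the gun. Next I'll write a planning helper and get moving.

```bash
cat >> h.py <<'E'
def frame(z,y):
    z=np.array(z,float);z/=np.linalg.norm(z);y=np.array(y,float);y-=z*(z@y);y/=np.linalg.norm(y)
    return np.column_stack([np.cross(y,z),y,z])
def yv(deg): a=np.radians(deg);return np.array([-np.sin(a),np.cos(a),0])   # y axis of a thing with this yaw
def plan(p1,R1,v=36,w=6.5,p0=None,R0=None,n=None):
    s=env.get_state()
    if p0 is None:p0=s["tool_pos"];R0=Ro.from_rotvec(s["ee_rot"]).as_matrix()
    p1=np.array(p1);W=Ro.from_matrix(R0.T@R1).as_rotvec()
    n=n or max(1,int(np.ceil(max(np.linalg.norm(p1-p0)*1000/v,np.degrees(np.linalg.norm(W))/w))))
    wr=np.round(np.degrees(W)/n,1); p,R=p0.copy(),R0.copy(); d=(p1-p0)/n; out=[]
    for i in range(n):
        t=np.round(R.T@(p0+d*(i+1)-p)*1000,1); out.append(list(map(float,[*t,*wr])))
        p=p+R@t/1000;R=R@Ro.from_rotvec(np.radians(wr)).as_matrix()
    print(n,"rows, end err mm",(p1-p)*1000,"deg",np.degrees(Ro.from_matrix(R.T@R1).magnitude()).round(2))
    for i in range(0,n,5):print(str(out[i:i+5]).replace(" ","").replace(".0,",",").replace(".0]","]"))
    return p1,R1
def log():
    s=env.get_state();open("log.txt","a").write(" ".join(map(str,[*s["q"],*s["tool_pos"],*s["ee_rot"]]))+"\n");return s
DOWN=lambda yaw:frame([0,0,-1],-yv(yaw))
SA=np.array([.432,.160,0]);TW=np.array([.4844,.3807,.065]);TY=yv(8.1);GAP=np.array([.5413,-.226,.085]);GG=np.array([.4765,-.396,.085])
E
python3 - <<'E'
from h import *
log(); g=SA+.0615*TY; print(g)
plan([g[0],g[1],.17],DOWN(8.1),v=34)
E
```

```text
[0.4233 0.2209 0.    ]
25 rows, end err mm [ 0.0233 -0.0437 -0.0155] deg 0.49
[[19.1,-26.3,5.4,-0,-0,0.6],[18.7,-26.5,5.3,-0,-0,0.6],[18.5,-26.7,5.4,-0,-0,0.6],[18.2,-27,5.3,-0,-0,0.6],[18,-27,5.4,-0,-0,0.6]]
[[17.6,-27.3,5.3,-0,-0,0.6],[17.4,-27.5,5.4,-0,-0,0.6],[17.1,-27.6,5.4,-0,-0,0.6],[16.8,-27.9,5.3,-0,-0,0.6],[16.5,-27.9,5.4,-0,-0,0.6]]
[[16.1,-28.2,5.3,-0,-0,0.6],[16,-28.3,5.4,-0,-0,0.6],[15.6,-28.5,5.3,-0,-0,0.6],[15.3,-28.7,5.4,-0,-0,0.6],[15,-28.8,5.3,-0,-0,0.6]]
[[14.7,-29,5.4,-0,-0,0.6],[14.4,-29.1,5.4,-0,-0,0.6],[14.1,-29.3,5.3,-0,-0,0.6],[13.7,-29.4,5.4,-0,-0,0.6],[13.5,-29.6,5.3,-0,-0,0.6]]
[[13.2,-29.7,5.4,-0,-0,0.6],[12.8,-29.8,5.3,-0,-0,0.6],[12.6,-30,5.4,-0,-0,0.6],[12.2,-30.1,5.4,-0,-0,0.6],[11.9,-30.3,5.3,-0,-0,0.6]]
```

>>> jog_arm:
  rows:
    - [19, -26.4, 5.4, 0, 0, 0.6, 1]
    - [18.8, -26.5, 5.3, 0, 0, 0.6, 1]
    - [18.5, -26.7, 5.4, 0, 0, 0.6, 1]
    - [18.2, -27, 5.3, 0, 0, 0.6, 1]
    - [18, -27, 5.4, 0, 0, 0.6, 1]

```text
time: 1.82
tool_pos: [0.2848, -0.4125, 0.2768]
ee_rot: [3.091, 0.56, 0.0]
force: [0.6, -0.1, 0.9]
opening: 0.0855
grip_force: 0.0
```

>>> jog_arm:
  rows:
    - [17.6, -27.3, 5.3, 0, 0, 0.6, 1]
    - [17.4, -27.5, 5.4, 0, 0, 0.6, 1]
    - [17.1, -27.6, 5.4, 0, 0, 0.6, 1]
    - [16.8, -27.9, 5.3, 0, 0, 0.6, 1]
    - [16.5, -27.9, 5.4, 0, 0, 0.6, 1]

```text
time: 2.23
tool_pos: [0.3195, -0.2538, 0.2502]
ee_rot: [3.104, 0.479, 0.001]
force: [0.6, 0.2, 0.4]
opening: 0.0856
grip_force: 0.0
```

>>> jog_arm:
  rows:
    - [16.1, -28.2, 5.3, 0, 0, 0.6, 1]
    - [16, -28.3, 5.4, 0, 0, 0.6, 1]
    - [15.6, -28.5, 5.3, 0, 0, 0.6, 1]
    - [15.3, -28.7, 5.4, 0, 0, 0.6, 1]
    - [15, -28.8, 5.3, 0, 0, 0.6, 1]

```text
time: 2.65
tool_pos: [0.3541, -0.0951, 0.2237]
ee_rot: [3.116, 0.397, 0.002]
force: [2.0, -0.8, -0.0]
opening: 0.0853
grip_force: 0.0
```

>>> jog_arm:
  rows:
    - [14.7, -29, 5.4, 0, 0, 0.6, 0.5]
    - [14.4, -29.1, 5.4, 0, 0, 0.6, 0.5]
    - [14.1, -29.3, 5.3, 0, 0, 0.6, 0.5]
    - [13.7, -29.4, 5.4, 0, 0, 0.6, 0.5]
    - [13.5, -29.6, 5.3, 0, 0, 0.6, 0.5]

```text
time: 3.07
tool_pos: [0.3888, 0.0639, 0.197]
ee_rot: [3.125, 0.317, 0.002]
force: [1.3, 0.1, -0.4]
opening: 0.064
grip_force: 0.0
```

>>> jog_arm:
  rows:
    - [13.2, -29.7, 5.4, 0, 0, 0.6, 0]
    - [12.8, -29.8, 5.3, 0, 0, 0.6, 0]
    - [12.6, -30, 5.4, 0, 0, 0.6, 0]
    - [12.2, -30.1, 5.4, 0, 0, 0.6, 0]
    - [11.9, -30.3, 5.3, 0, 0, 0.6, 0]

```text
time: 3.48
tool_pos: [0.4234, 0.2229, 0.1699]
ee_rot: [-3.133, -0.235, -0.001]
force: [0.2, 0.1, 0.1]
opening: 0.0425
grip_force: 0.0
```

```bash
python3 - <<'E'
from h import *
s=log();print(s)
env.snapshot("wrist");env.snapshot("top")
for c in("wrist","top"):
  for n in ("saucer","saucer_mouth"):print(c,n,[(round(d["p"],2),np.round(d["position"],4)) for d in env.landmark_of(c,n)[:3]])
g=SA+.0615*TY
plan([g[0],g[1],.083],DOWN(8.1),v=30)
E
```

```text
{'time': 3.4833, 'q': array([ 0.3196,  0.0125,  2.0212, -0.0001,  1.1072,  1.7405]), 'joint_velocities': array([ 0.7356,  0.7045, -0.5669, -0.0037, -0.1448,  0.8571]), 'effort': array([ -2.2351, -38.1103, -31.0743,   0.1877,   0.2931,  -1.0809]), 'tool_pos': array([0.4234, 0.2229, 0.1699]), 'ee_rot': array([-3.1327, -0.2353, -0.0011]), 'force': array([0.2276, 0.0931, 0.055 ]), 'wrist_torque': array([ 0.0095, -0.0438,  0.0305]), 'grip_force': 0.0, 'opening': 0.04252985283171651}
wrist saucer [(0.85, array([ 0.43  ,  0.1581, -0.0012]))]
wrist saucer_mouth [(0.64, array([0.4314, 0.1591, 0.0239]))]
top saucer [(0.77, array([ 0.2714,  0.2133, -0.0014])), (0.69, array([0.4321, 0.1656, 0.0259]))]
top saucer_mouth [(0.93, array([0.4324, 0.1621, 0.0248])), (0.85, array([0.2671, 0.2126, 0.0277])), (0.67, array([ 0.2448, -0.2734,  0.0213]))]
3 rows, end err mm [-0.0178  0.0431  0.0216] deg 0.11
[[0.1,-0.1,29,0,0,0.2],[0.1,-0.2,29.1,0,0,0.2],[0.1,-0.1,29,0,0,0.2]]
```

>>> jog_arm:
  rows:
    - [0, -0.1, 29, 0, 0, 0.2, 0]
    - [0, -0.2, 29, 0, 0, 0.2, 0]
    - [0, -0.1, 29, 0, 0, 0.2, 0]
    - [0, 0, 0, 0, 0, 0, -0.5]
    - [0, 0, 0, 0, 0, 0, -1]
  force: 70

```text
time: 4.2
tool_pos: [0.4223, 0.2201, 0.0824]
ee_rot: [3.133, 0.216, -0.005]
force: [-0.3, 0.5, 0.3]
opening: 0.0197
grip_force: 0.0
```

>>> jog_arm:
  rows:
    - [0, 0, 0, 0, 0, 0, -1]
    - [0, 0, 0, 0, 0, 0, -1]
    - [0, 0, 0, 0, 0, 0, -1]
    - [0, 0, 0, 0, 0, 0, -1]

```text
time: 4.53
tool_pos: [0.4241, 0.2216, 0.0845]
ee_rot: [-3.133, -0.219, -0.004]
force: [-1.3, -1.6, 3.7]
opening: 0.0054
grip_force: 68.3
```

```bash
python3 - <<'E'
from h import *
s=log();print(s["q"],s["tool_pos"],s["opening"],s["grip_force"])
E
cat log.txt; cat > kin.py <<'E'
from h import *
from scipy.optimize import least_squares
L=np.loadtxt("log.txt",ndmin=2)
rz=lambda a:Ro.from_euler('z',a).as_matrix(); ry=lambda a:Ro.from_euler('y',a).as_matrix()
def fk(q,P):
    d1,a1,a2,a3,d4,d6=P; R=rz(q[0]); p=np.array([0,0,d1])+R@[a1,0,0]
    R=R@ry(q[1]);p=p+R@[0,0,a2]
    R=R@ry(q[2]);p=p+R@[a3,0,d4]
    R=R@rz(q[3])@ry(q[4]);R=R@rz(q[5]+C6);p=p+R@[0,0,d6]
    return p,R
C6=0
R0=Ro.from_rotvec(L[0,9:]).as_matrix();C6=Ro.from_matrix(fk(L[0,:6],[0]*6)[1].T@R0).as_euler('zyx')[0]
def res(P): return np.concatenate([fk(l[:6],P)[0]-l[6:9] for l in L]+[1e-3*(np.array(P)-[.3,0,.45,0,.4,.25])])
E
python3 - <<'E'
from kin import *
r=least_squares(res,[.3,0,.45,0,.4,.25]);print(r.x,np.abs(r.fun[:len(L)*3]).max(),C6)
for l in L:print(np.degrees(Ro.from_matrix(fk(l[:6],r.x)[1].T@Ro.from_rotvec(l[9:]).as_matrix()).magnitude()))
E
```

```text
[ 0.3165  0.1601  2.0569 -0.0002  0.922   1.7479] [0.4241 0.2216 0.0845] 0.005376871759513984 68.3357399655506
-1.2851033133200167 0.22039966718529716 1.5264995697780028 1.4480687636034436e-05 1.3947072692598896 -0.12610373767356395 0.25015581263553066 -0.5727450750697608 0.3039000749770481 -3.0752212068532545 -0.6422811127937316 -2.0588626140811e-05
0.31957493487141525 0.012455806458836344 2.021212325855231 -0.00012600874142171568 1.107236339431659 1.7405068995537982 0.4233959389020448 0.22287002899394587 0.16992322009564884 -3.13271306104926 -0.23527004468175486 -0.0010916753053070518
0.3165375065844253 0.1601271265046732 2.0568547639679795 -0.00015385856742962487 0.922026854086909 1.747867457931147 0.42411880017829506 0.22159592701430816 0.0845047993796621 -3.133433712423942 -0.21900529375723002 -0.0039822492027914245
[-8.097   0.0012  0.4531  0.0049  0.5287 -8.0557] 0.07552543917748267 1.5707963267948966
5.3272392537823354e-14
5.0776083956960384e-14
2.901068504019746e-14
```

>>> jog_arm:
  rows:
    - [0, 0, -20, 0, 0, 0, -1]
    - [0, 0, -30, 0, 0, 0, -1]
    - [0, 0, -35, 0, 0, 0, -1]
    - [0, 0, -35, 6, 0, 0, -1]
    - [0, 0, -10, 6, 0, 0, -1]

```text
time: 4.95
tool_pos: [0.426, 0.2226, 0.2199]
ee_rot: [-2.918, -0.212, 0.006]
force: [0.8, 0.1, -2.8]
opening: 0.0053
grip_force: 68.4
```

>>> jog_arm:
  rows:
    - [0, 0, 0, 6, 0, 0, -1]
    - [0, 0, 0, 6, 0, 0, -1]
    - [0, 0, 0, 0, 0, 0, -1]

```text
time: 5.2
tool_pos: [0.4234, 0.2191, 0.213]
ee_rot: [-2.714, -0.186, 0.04]
force: [1.0, -0.9, -4.2]
opening: 0.005
grip_force: 68.6
```

```bash
sed -i 's/d1,a1,a2,a3,d4,d6=P/d1,a1,a2,a3,d4,d6,b=P/; s/R@\[a1,0,0\]/R@[a1,b,0]/; s/\[0\]\*6/[0]*7/; s/\[.3,0,.45,0,.4,.25\]/[.3,0,.45,0,.4,.25,.078]/' kin.py
python3 - <<'E'
from h import *
s=log();print(s["q"],s["tool_pos"],Ro.from_rotvec(s["ee_rot"]).as_matrix(),s["opening"],s["grip_force"],s["force"])
s=env.snapshot("scene");cv2.imwrite("pics/a.png",s["image"])
E
python3 - <<'E'
from kin import *
r=least_squares(res,[.3,0,.45,0,.4,.25,.078]);print(r.x,r.fun[:len(L)*3],C6)
E
```

```text
[ 0.0777 -0.0827  2.0709  0.4516  1.2155  1.3388] [0.4234 0.2191 0.213 ] [[ 0.9906  0.1246 -0.0557]
 [ 0.1364 -0.9036  0.406 ]
 [ 0.0003 -0.4098 -0.9122]] 0.004985956285833076 68.5509954742156 [ 0.9577 -0.8859 -4.1973]
[0.3111 0.     0.4116 0.0524 0.5477 0.2613 0.0786] [-0.  0. -0. -0.  0.  0.  0.  0.  0. -0. -0.  0.] 1.5707963267948966
```

View pics/a.png

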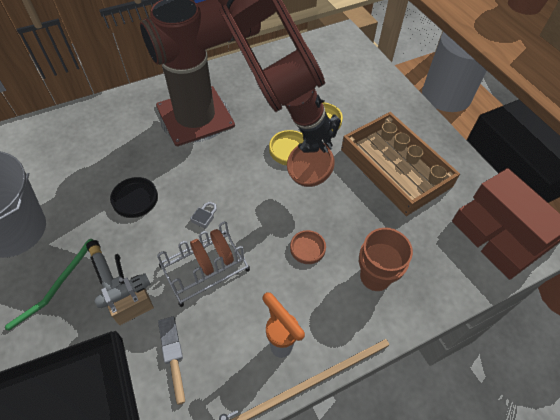

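The picture shows the saucer held by its rim at (312,163) in scene pixels. The fitted kinematics match exactly. Next I'll check reach for the lean, the regrip, the rack and the gun.

```bash
cat >> kin.py <<'E'
P=least_squares(res,[.3,0,.45,0,.4,.25,.078]).x
LO=np.array([-2.98,-.91,.09,-1.24,.2,-2.68]);HI=np.array([2.98,2.08,2.57,4.39,2.65,2.68])
def ik(p,R,q0):
    f=lambda q:np.r_[(fk(q,P)[0]-p)*5,(Ro.from_matrix(fk(q,P)[1].T@R)).as_rotvec()]
    r=least_squares(f,np.clip(q0,LO+.01,HI-.01),bounds=(LO,HI));return r.x,np.abs(r.fun).max()
ez=np.array([0,0,1.]);TX=np.array([TY[1],-TY[0],0])
a48=np.radians(48);UP=np.cos(a48)*TY+np.sin(a48)*ez;ZS=-np.sin(a48)*TY+np.cos(a48)*ez
def lean(s,lift=0,foot=.058):
    F=np.r_[(TW+s*TX-foot*TY)[:2],lift];O=F+.065*UP
    R=frame(-ZS,-UP);return O-R@[0,.0615,.0845],R,O
def regrip(s,sg=1,back=0,depth=.052,foot=.058):
    O=lean(s,0,foot)[2];R=frame(-UP,sg*ZS);return O+.012*ZS+(.065+depth+back)*UP,R
E
python3 - <<'E'
from kin import *
q=env.get_state()["q"]
rng=np.random.default_rng(0)
def best(p,R,q0):
    c=[ik(p,R,q0)]+[ik(p,R,rng.uniform(LO,HI)) for _ in range(12)]
    c=[x for x in c if x[1]<1e-3]; u=[]
    for x in c:
        if not any(np.abs(x[0]-y).max()<.05 for y in u):u.append(x[0])
    return u
for s in(-.08,-.04,0,.04,.08):
    print("s",s)
    for x in best(*lean(s)[:2],q):print("  lean",x)
    for sg in(1,-1):
        for b in(0,.06):
            for x in best(*regrip(s,sg,b),q):print("  re",sg,b,x)
for yaw in(5.2,185.2):
    for x in best(GAP+[0,0,.117],DOWN(yaw),q):print("rack",yaw,x)
for x in best(GG+[0,0,.054],DOWN(4.4),q):print("gun",x)
E
```

```text
s -0.08
  lean [0.1407 0.1633 2.1047 0.9663 1.1271 1.0138]
  re 1 0 [ 0.9005  0.6294  1.4365 -0.5076  1.6229  2.4482]
  re 1 0.06 [ 0.9405  0.639   1.3274 -0.492   1.7276  2.4321]
  re -1 0 [ 0.9005  0.6294  1.4365 -0.5076  1.6229 -0.6934]
  re -1 0.06 [ 0.9405  0.639   1.3274 -0.492   1.7276 -0.7095]
s -0.04
  lean [0.1408 0.2456 2.0048 0.9596 1.1372 1.0298]
  re 1 0 [ 0.8626  0.6837  1.3526 -0.5276  1.632   2.4043]
  re 1 0.06 [ 0.9026  0.695   1.2423 -0.5134  1.7362  2.3866]
  re -1 0 [ 0.8626  0.6837  1.3526 -0.5276  1.632  -0.7373]
  re -1 0.06 [ 0.9026  0.695   1.2423 -0.5134  1.7362 -0.755 ]
s 0
  lean [0.1408 0.3247 1.9026 0.951  1.1504 1.0505]
  re 1 0 [ 0.8277  0.7423  1.2607 -0.5457  1.6447  2.36  ]
  re 1 0.06 [ 0.8674  0.7559  1.1479 -0.5333  1.7487  2.3406]
  re -1 0 [ 0.8277  0.7423  1.2607 -0.5457  1.6447 -0.7816]
  re -1 0.06 [ 0.8674  0.7559  1.1479 -0.5333  1.7487 -0.801 ]
s 0.04
  lean [0.1409 0.402  1.7976 0.9412 1.1666 1.0751]
  re 1 0 [ 0.7953  0.8056  1.1594 -0.5625  1.6613  2.3147]
  re 1 0.06 [ 0.8347  0.8226  1.0426 -0.5522  1.7656  2.2932]
  re -1 0 [ 0.7953  0.8056  1.1594 -0.5625  1.6613 -0.8269]
  re -1 0.06 [ 0.8347  0.8226  1.0426 -0.5522  1.7656 -0.8484]
s 0.08
  lean [0.1409 0.4785 1.6889 0.9304 1.1857 1.1031]
  re 1 0 [ 0.7654  0.8749  1.0468 -0.5781  1.6827  2.2676]
  re 1 0.06 [ 0.8043  0.8966  0.9237 -0.5706  1.7881  2.2434]
  re -1 0 [ 0.7654  0.8749  1.0468 -0.5781  1.6827 -0.874 ]
  re -1 0.06 [ 0.8043  0.8966  0.9237 -0.5706  1.7881 -0.8982]
rack 5.2 [-0.5299  0.2224  1.7232  0.      1.196   0.9501]
rack 185.2 [-0.5299  0.2224  1.7232 -0.      1.196  -2.1915]
gun [-0.8206  0.3721  1.6676 -0.      1.1019  0.6734]
```

```bash
python3 - <<'E'
from kin import *
p,R,O=lean(-.03,.05);print(p,O)
plan(p,R,v=30,w=4)
E
```

```text
[0.4598 0.3407 0.2005] [0.4567 0.3621 0.0983]
7 rows, end err mm [-0.0273 -0.0023 -0.0007] deg 0.42
[[7.5,-14.4,8.3,3.4,-0,-0],[7.5,-13.9,9.1,3.4,-0,-0],[7.6,-13.3,9.9,3.4,-0,-0],[7.5,-12.8,10.7,3.4,-0,-0],[7.5,-12,11.4,3.4,-0,-0]]
[[7.5,-11.4,12.1,3.4,-0,-0],[7.6,-10.6,12.8,3.4,-0,-0]]
```

>>> jog_arm:
  rows:
    - [7.5, -14.4, 8.3, 3.4, 0, 0, -1]
    - [7.5, -13.9, 9.1, 3.4, 0, 0, -1]
    - [7.6, -13.3, 9.9, 3.4, 0, 0, -1]
    - [7.5, -12.8, 10.7, 3.4, 0, 0, -1]
    - [7.5, -12, 11.4, 3.4, 0, 0, -1]

```text
time: 5.67
tool_pos: [0.4489, 0.3087, 0.2043]
ee_rot: [-2.422, -0.171, 0.065]
force: [0.3, -0.4, -2.1]
opening: 0.0057
grip_force: 68.5
```

>>> jog_arm:
  rows:
    - [7.5, -11.4, 12.1, 3.4, 0, 0, -1]
    - [7.6, -10.6, 12.8, 3.4, 0, 0, -1]
    - [0, 0, 0, 0, 0, 0, -1]
    - [0, 0, 0, 0, 0, 0, -1]

```text
time: 6.0
tool_pos: [0.4584, 0.343, 0.1998]
ee_rot: [-2.306, -0.163, 0.076]
force: [-0.4, -0.3, -1.4]
opening: 0.0056
grip_force: 68.5
```

```bash
cat >> kin.py <<'E'
def fitsaucer(c,n="saucer",near=None,name=None):
    s=env.snapshot(c)
    if name:cv2.imwrite(name,s["image"])
    W=cloud(s);c0=[d for d in env.trace(c,n) if d["p"]>.2]
    for d in c0:
        Q=W[cv2.erode(d["pixels"].astype(np.uint8),np.ones((3,3)))>0];Q=Q[~np.isnan(Q[:,0])]
        if len(Q)<50:continue
        m=np.median(Q,0)
        if near is not None and np.linalg.norm(m-near)>.08:continue
        # floor plane: ransac
        b=0;rng=np.random.default_rng(1)
        for _ in range(400):
            t=Q[rng.choice(len(Q),3,False)];nn=np.cross(t[1]-t[0],t[2]-t[0]);l=np.linalg.norm(nn)
            if l<1e-5:continue
            nn/=l;i=abs((Q-t[0])@nn)<.002
            if i.sum()>b:b=i.sum();I=i
        t=Q[I];m=t.mean(0);nn=np.linalg.svd(t-m)[2][2];nn*=np.sign(nn@(-s["R"].T@s["t"]-m))
        print(c,round(d["p"],2),len(Q),b,"floor centre",m,"normal",nn,"tilt from level",np.degrees(np.arccos(nn[2])),"az",np.degrees(np.arctan2(nn[1],nn[0])), "max z",np.percentile(Q[:,2],[1,99]))
E
python3 - <<'E'
from kin import *
s=log();p,R,O=lean(-.03,.05);print((s["tool_pos"]-p)*1000,np.degrees(Ro.from_matrix(R.T@Ro.from_rotvec(s["ee_rot"]).as_matrix()).as_rotvec()),s["force"],s["opening"])
print("expect floor centre",O+.006*ZS,"n",ZS)
fitsaucer("scene",near=O,name="pics/b.png");fitsaucer("top",near=O)
plan(p-[0,0,.047],R,v=12)
E
```

```text
[-1.4398  2.3207 -0.7411] [-0.4118 -0.1556  0.0817] [-0.3934 -0.3355 -1.4254] 0.00558797786301237
expect floor centre [0.4574 0.3577 0.1023] n [ 0.1047 -0.7357  0.6691]
scene 0.83 1014 472 floor centre [0.4652 0.3554 0.0955] normal [ 0.1154 -0.7283  0.6754] tilt from level 47.51168032223295 az -80.99560692676856 max z [0.0611 0.1563]
top 0.86 769 366 floor centre [0.435  0.3615 0.1088] normal [ 0.1123 -0.7475  0.6547] tilt from level 49.1018315953346 az -81.45885087114735 max z [0.071  0.1584]
4 rows, end err mm [-0.0239 -0.0072  0.0103] deg 0.12
[[0.1,9.1,7.7,0.1,-0,-0],[0,9.2,7.8,0.1,-0,-0],[0.1,9.1,7.7,0.1,-0,-0],[0.1,9.2,7.7,0.1,-0,-0]]
```

View pics/b.png

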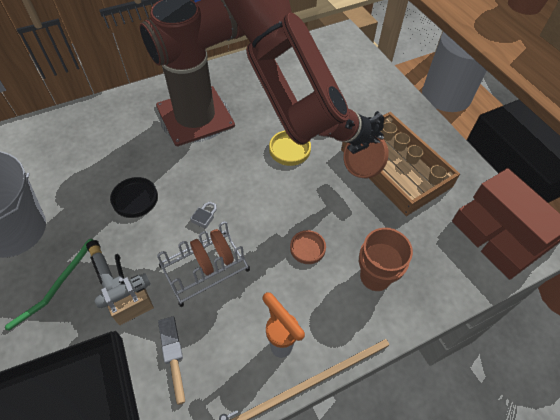

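The picture shows the saucer tilted about 48°, hollow outward, above the wall at (365,158). I'll lower it.

>>> jog_arm:
  rows:
    - [0, 8.5, 7.2, 0, 0, 0, -1]
    - [0, 8.5, 7.2, 0, 0, 0, -1]
    - [0, 8.5, 7.2, 0, 0, 0, -1]
    - [0, 5, 4.3, 0, 0, 0, -1]
    - [0, 0, 0, 0, 0, 0, -1]

```text
time: 6.62
tool_pos: [0.4582, 0.3405, 0.1583]
ee_rot: [-2.304, -0.158, 0.076]
force: [-0.9, -0.2, -2.5]
opening: 0.0054
grip_force: 68.6
```

>>> jog_arm:
  rows:
    - [0, 1.1, 1, 0, 0, 0, -1]
    - [0, 1.1, 1, 0, 0, 0, -1]
    - [0, 0, 0, 0, 0, 0, -1]

```text
time: 6.87
tool_pos: [0.4598, 0.341, 0.1582]
ee_rot: [-2.303, -0.161, 0.071]
force: [0.4, -0.4, -2.6]
opening: 0.0052
grip_force: 68.5
```

>>> jog_arm:
  rows:
    - [0, 1.1, 1, 0, 0, 0, -1]
    - [0, 0, 0, 0, 0, 0, -1]

```text
time: 7.03
tool_pos: [0.4598, 0.341, 0.1568]
ee_rot: [-2.303, -0.161, 0.071]
force: [-0.1, 0.5, -2.4]
opening: 0.0053
grip_force: 68.5
```

>>> jog_arm:
  rows:
    - [0, 1.1, 1, 0, 0, 0, -1]
    - [0, 0, 0, 0, 0, 0, -1]

```text
time: 7.2
tool_pos: [0.4596, 0.341, 0.1552]
ee_rot: [-2.303, -0.161, 0.071]
force: [0.6, -0.2, -2.8]
opening: 0.0051
grip_force: 68.5
```

>>> jog_arm:
  rows:
    - [0, 1.1, 1, 0, 0, 0, -1]
    - [0, 1.1, 1, 0, 0, 0, -1]
    - [0, 0, 0, 0, 0, 0, -1]

```text
time: 7.45
tool_pos: [0.4595, 0.3409, 0.1518]
ee_rot: [-2.303, -0.161, 0.072]
force: [0.6, -0.5, -2.9]
opening: 0.0051
grip_force: 68.5
```

>>> jog_arm:
  rows:
    - [0, 0.8, 0.7, 0, 0, 0, -1]
    - [0, 0, 0, 0, 0, 0, -1]

```text
time: 7.62
tool_pos: [0.4596, 0.3409, 0.1509]
ee_rot: [-2.303, -0.161, 0.072]
force: [0.5, 0.7, -2.3]
opening: 0.0054
grip_force: 68.6
```

>>> jog_arm:
  rows:
    - [0, 0.8, 0.7, 0, 0, 0, -1]
    - [0, 0, 0, 0, 0, 0, -1]

```text
time: 7.78
tool_pos: [0.4598, 0.341, 0.1502]
ee_rot: [-2.302, -0.161, 0.071]
force: [-0.5, -0.5, -1.4]
opening: 0.0053
grip_force: 68.6
```

>>> jog_arm:
  rows:
    - [0, 0.8, 0.7, 0, 0, 0, -1]
    - [0, 0, 0, 0, 0, 0, -1]

```text
time: 7.95
tool_pos: [0.46, 0.341, 0.1496]
ee_rot: [-2.302, -0.161, 0.07]
force: [-0.7, -1.1, 2.7]
opening: 0.0054
grip_force: 69.0
```

>>> jog_arm:
  rows:
    - [0, 0.8, 0.7, 0, 0, 0, -1]
    - [0, 0, 0, 0, 0, 0, -1]

```text
time: 8.12
tool_pos: [0.4602, 0.3411, 0.1488]
ee_rot: [-2.302, -0.161, 0.07]
force: [-1.2, -3.2, 6.2]
opening: 0.0058
grip_force: 69.5
```

>>> jog_arm:
  rows:
    - [0, 0, 0, 0, 0, 0, -0.85]
    - [0, 0, 0, 0, 0, 0, -0.8]
    - [0, 0, 0, 0, 0, 0, -0.7]
    - [0, 0, 0, 0, 0, 0, -0.6]
    - [0, 0, 0, 0, 0, 0, -0.6]

```text
time: 8.53
tool_pos: [0.4593, 0.3409, 0.1475]
ee_rot: [-2.303, -0.161, 0.072]
force: [0.4, 0.4, -0.4]
opening: 0.017
grip_force: 0.0
```

>>> jog_arm:
  rows:
    - [0, 0, -6, 0, 0, 0, -0.6]
    - [0, 0, -12, 0, 0, 0, -0.6]
    - [0, 0, -25, 0, 0, 0, -0.4]
    - [0, 0, -30, 0, 0, 0, -0.2]
    - [0, 0, -30, 0, 0, 0, 0]

```text
time: 8.95
tool_pos: [0.4699, 0.2641, 0.2181]
ee_rot: [-2.303, -0.161, 0.073]
force: [0.9, -0.1, -0.4]
opening: 0.0425
grip_force: 0.0
```

```bash
python3 - <<'E'
from kin import *
s=log();O=lean(-.03)[2];print("expect",O+.006*ZS,ZS,s["tool_pos"])
fitsaucer("scene",near=O,name="pics/c.png");fitsaucer("top",near=O)
for c in("scene","top"):
  for n in("saucer","saucer_mouth"):print(c,n,[(round(d["p"],2),np.round(d["position"],4)) for d in env.landmark_of(c,n) if np.linalg.norm(d["position"]-O)<.09])
print("exp mouth",O+.024*ZS,"orig",O)
im=cv2.imread("pics/c.png");cv2.imwrite("pics/c2.png",cv2.resize(im[90:230,280:480],None,fx=3,fy=3))
E
```

```text
expect [0.4574 0.3577 0.0523] [ 0.1047 -0.7357  0.6691] [0.4699 0.2641 0.2181]
scene 0.69 1331 578 floor centre [0.4541 0.3547 0.0505] normal [ 0.0864 -0.7245  0.6839] tilt from level 46.85313206712643 az -83.19601496068778 max z [0.0126 0.1065]
top 0.96 1363 655 floor centre [0.4488 0.3566 0.0536] normal [ 0.0899 -0.712   0.6964] tilt from level 45.86291931379683 az -82.80224392712503 max z [0.0115 0.1093]
scene saucer [(0.85, array([0.4562, 0.36  , 0.0485]))]
scene saucer_mouth [(0.65, array([0.4616, 0.3462, 0.062 ])), (0.33, array([0.4557, 0.3602, 0.0503]))]
top saucer [(0.7, array([0.4545, 0.3625, 0.0474]))]
top saucer_mouth [(0.96, array([0.4647, 0.3472, 0.0616]))]
exp mouth [0.4593 0.3445 0.0644] orig [0.4567 0.3621 0.0483]
```

View pics/c2.png

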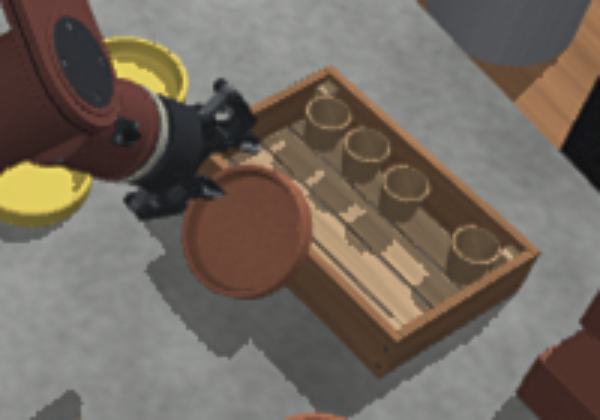

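The crop shows the saucer leaning stably against the near long wall at (247,232), hollow outwards and released, with its top edge over the wall. I'll regrip it by the top edge from above and behind.

```bash
sed -i 's/a48=np.radians(48)/a48=np.radians(47)/; s/foot=.058/foot=.0605/g' kin.py; python3 - <<'E'
from kin import *
p,R,O=lean(-.03);print("O",O)
w1=(np.array([O[0],O[1]-.005,.30]),DOWN(8.1)); w2=regrip(-.03,1,.05)
a=plan(*w1,v=30,w=5.5);b=plan(*w2,v=30,w=5,p0=a[0],R0=a[1]);print(w2[0])
q=env.get_state()["q"]
for k in range(1,11):
    t=k/10;Rr=w1[1]@Ro.from_rotvec(t*Ro.from_matrix(w1[1].T@w2[1]).as_rotvec()).as_matrix()
    q,e=ik(w1[0]*(1-t)+w2[0]*t,Rr,q);print(q,round(e,5))
E
```

```text
O [0.457  0.3605 0.0475]
9 rows, end err mm [-0.04    0.0357  0.021 ] deg 0.18
[[0,-13.7,1.2,-5.3,0,-0],[0,-13.7,-0.1,-5.3,0,-0],[0.1,-13.6,-1.3,-5.3,0,-0],[-0,-13.5,-2.6,-5.3,0,-0],[-0,-13.1,-3.9,-5.3,0,-0]]
[[0,-12.8,-5,-5.3,0,-0],[0,-12.2,-6.2,-5.3,0,-0],[0,-11.7,-7.3,-5.3,0,-0],[0.1,-10.8,-8.3,-5.3,0,-0]]
9 rows, end err mm [ 0.0096 -0.0354  0.0086] deg 0.2
[[0.1,-12.2,13.6,-4.8,-0,0],[0.1,-13.3,12.5,-4.8,-0,0],[0,-14.4,11.3,-4.8,-0,0],[0.1,-15.2,10.1,-4.8,-0,0],[0.1,-16,8.8,-4.8,-0,0]]
[[0.1,-16.7,7.4,-4.8,-0,0],[0,-17.3,6,-4.8,-0,0],[0.1,-17.7,4.6,-4.8,-0,0],[0.1,-18,3,-4.8,-0,0]]
[0.4422 0.4645 0.1779]
[ 0.5732  0.161   1.6267 -0.0693  1.3858  2.0164] 0.0
[ 0.6189  0.2119  1.596  -0.1351  1.4046  2.0754] 0.0
[ 0.662   0.2662  1.5621 -0.1969  1.4295  2.1306] 0.0
[ 0.7025  0.3236  1.5249 -0.2547  1.4599  2.1815] 0.0
[ 0.7402  0.3839  1.4845 -0.3085  1.4954  2.2276] 0.0
[ 0.7753  0.4468  1.4406 -0.3585  1.5354  2.2688] 0.0
[ 0.8078  0.512   1.3934 -0.4052  1.5795  2.3049] 0.0
[ 0.8379  0.5793  1.3427 -0.449   1.6272  2.3358] 0.0
[ 0.8656  0.6486  1.2885 -0.4905  1.6782  2.3614] 0.0
[ 0.891   0.7199  1.2305 -0.5303  1.7321  2.3818] 0.0
```

>>> jog_arm:
  rows:
    - [0, -13.7, 1.2, -5.3, 0, 0, 0.2]
    - [0, -13.7, -0.1, -5.3, 0, 0, 0.3]
    - [0, -13.6, -1.3, -5.3, 0, 0, 0.3]
    - [0, -13.5, -2.6, -5.3, 0, 0, 0.3]
    - [0, -13.1, -3.9, -5.3, 0, 0, 0.3]

```text
time: 9.77
tool_pos: [0.4626, 0.3159, 0.2637]
ee_rot: [-2.768, -0.194, 0.036]
force: [-0.2, 0.3, -0.4]
opening: 0.0552
grip_force: 0.0
```

>>> jog_arm:
  rows:
    - [0, -12.8, -5, -5.3, 0, 0, 0.3]
    - [0, -12.2, -6.2, -5.3, 0, 0, 0.3]
    - [0, -11.7, -7.3, -5.3, 0, 0, 0.3]
    - [0, -10.8, -8.3, -5.3, 0, 0, 0.3]

```text
time: 10.1
tool_pos: [0.4569, 0.3561, 0.3011]
ee_rot: [3.131, 0.22, 0.001]
force: [0.2, -0.5, -0.6]
opening: 0.0558
grip_force: 0.0
```

>>> jog_arm:
  rows:
    - [0, -12.2, 13.6, -4.8, 0, 0, 0.3]
    - [0, -13.3, 12.5, -4.8, 0, 0, 0.3]
    - [0, -14.4, 11.3, -4.8, 0, 0, 0.3]
    - [0, -15.2, 10.1, -4.8, 0, 0, 0.3]
    - [0, -16, 8.8, -4.8, 0, 0, 0.3]

```text
time: 10.52
tool_pos: [0.448, 0.4169, 0.2318]
ee_rot: [2.714, 0.192, 0.04]
force: [-0.2, -0.6, 0.5]
opening: 0.0556
grip_force: 0.0
```

>>> jog_arm:
  rows:
    - [0, -16.7, 7.4, -4.8, 0, 0, 0.3]
    - [0, -17.3, 6, -4.8, 0, 0, 0.3]
    - [0, -17.7, 4.6, -4.8, 0, 0, 0.3]
    - [0, -18, 3, -4.8, 0, 0, 0.3]
    - [0, 0, 0, 0, 0, 0, 0.3]

```text
time: 10.93
tool_pos: [0.4378, 0.465, 0.1685]
ee_rot: [2.371, 0.177, 0.054]
force: [-0.9, -0.3, -3.1]
opening: 0.0555
grip_force: 0.0
```

```bash
python3 - <<'E'
from kin import *
s=log();w2=regrip(-.03,1,.05)
print((s["tool_pos"]-w2[0])*1000,s["opening"],s["force"])
O=lean(-.03)[2]
fitsaucer("scene",near=O);fitsaucer("top",near=O)
print("expect",O+.006*ZS,ZS)
s=env.snapshot("wrist");cv2.imwrite("pics/w.png",s["image"])
plan(*regrip(-.03,1,0),v=12)
E
```

```text
[-4.3837  0.4538 -9.3559] 0.055524673222928256 [-0.8527 -0.3347 -3.135 ]
scene 0.57 1299 602 floor centre [0.4535 0.354  0.0502] normal [ 0.1162 -0.7313  0.6721] tilt from level 47.77210508169285 az -80.97460429286251 max z [0.012  0.1062]
top 0.72 1831 946 floor centre [0.4617 0.3537 0.0482] normal [ 0.0854 -0.7199  0.6889] tilt from level 46.460118413583324 az -83.23654541885959 max z [0.012 0.108]
expect [0.4576 0.3561 0.0516] [ 0.103  -0.7241  0.682 ]
5 rows, end err mm [ 0.0448 -0.001  -0.0442] deg 0.21
[[-0.2,-0.5,10.4,-0,-0,-0],[-0.1,-0.5,10.5,-0,-0,-0],[-0.2,-0.6,10.4,-0,-0,-0],[-0.2,-0.5,10.5,-0,-0,-0],[-0.2,-0.5,10.4,-0,-0,-0]]
```

View pics/w.png

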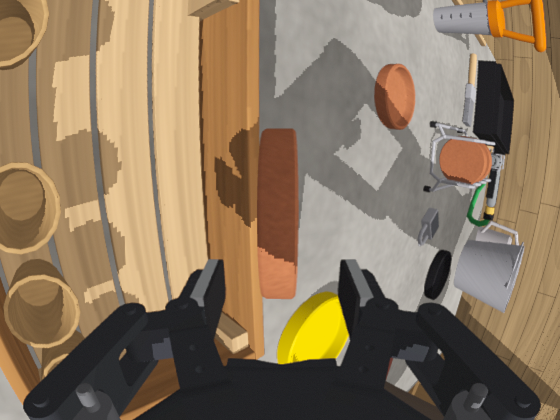

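The wrist view shows the saucer edge-on at about (278,215), centred between the fingers at (215,290) and (350,290). I'll advance and take it.

>>> jog_arm:
  rows:
    - [-0.2, -0.5, 10.4, 0, 0, 0, 0.3]
    - [-0.2, -0.5, 10.4, 0, 0, 0, 0.3]
    - [-0.2, -0.5, 10.4, 0, 0, 0, 0.3]
    - [-0.2, -0.5, 10.4, 0, 0, 0, 0.3]
    - [-0.2, -0.5, 10.4, 0, 0, 0, 0.3]

```text
time: 11.6
tool_pos: [0.4461, 0.4293, 0.1387]
ee_rot: [2.385, 0.166, 0.065]
force: [0.1, 0.1, 1.4]
opening: 0.0553
grip_force: 0.0
```

```bash
python3 - <<'E'
from kin import *
s=env.snapshot("scene");s=log();w2=regrip(-.03,1,0)
print((s["tool_pos"]-w2[0])*1000,s["opening"],s["force"])
plan(*w2)
E
```

```text
[-1.2545 -3.059  -4.6954] 0.05571363980145131 [ 0.3892  0.5037 -1.5607]
1 rows, end err mm [ 0.0549 -0.0327  0.0122] deg 0.06
[[1.6,1.1,-5.4,0.2,0.3,-0]]
```

>>> jog_arm:
  rows:
    - [1.5, 1, -3, 0.2, 0.3, 0, 0.1]
    - [0, 0, 0, 0, 0, 0, -0.1]
    - [0, 0, 0, 0, 0, 0, -0.3]
    - [0, 0, 0, 0, 0, 0, -0.4]
    - [0, 0, 0, 0, 0, 0, -0.5]
  force: 50

```text
time: 12.07
tool_pos: [0.4474, 0.4327, 0.1426]
ee_rot: [2.389, 0.17, 0.073]
force: [-0.6, 0.4, -0.2]
opening: 0.0229
grip_force: 48.9
```

>>> jog_arm:
  rows:
    - [0, 0, 0, 0, 0, 0, -0.8]
    - [0, 0, 0, 0, 0, 0, -1]
    - [0, 0, 0, 0, 0, 0, -1]

```text
time: 12.32
tool_pos: [0.4474, 0.4325, 0.1424]
ee_rot: [2.388, 0.17, 0.072]
force: [-0.3, 0.9, 1.7]
opening: 0.0225
grip_force: 49.1
```

```bash
python3 - <<'E'
from kin import *
s=log();w2=regrip(-.03,1,0)
print((s["tool_pos"]-w2[0])*1000,s["opening"],s["force"],s["grip_force"])
R=Ro.from_rotvec(s["ee_rot"]).as_matrix();print(R.T@UP,R.T@ZS)
w1=(s["tool_pos"]+.03*ZS+[0,0,.12],R);plan(*w1,v=25)
E
```

```text
[0.3922 1.7246 1.122 ] 0.022521327450254557 [-0.2989  0.9299  1.7249] 49.05274304444902
[ 0.0045 -0.0022 -1.    ] [ 0.0014  1.     -0.0022]
6 rows, end err mm [-0.0434 -0.041   0.0355] deg 0.0
[[0.1,18.6,-14.7,0,0,0],[0.1,18.6,-14.6,0,0,0],[0.1,18.6,-14.7,0,0,0],[0.1,18.6,-14.7,0,0,0],[0.1,18.6,-14.6,0,0,0]]
[[0.1,18.6,-14.7,0,0,0]]
```

>>> jog_arm:
  rows:
    - [0, 14, -8, 0, 0, 0, -1]
    - [0, 18.6, -14.7, 0, 0, 0, -1]
    - [0, 18.6, -14.7, 0, 0, 0, -1]
    - [0, 18.6, -14.7, 0, 0, 0, -1]
    - [0, 18.6, -14.7, 0, 0, 0, -1]

```text
time: 12.73
tool_pos: [0.4493, 0.4128, 0.2516]
ee_rot: [2.388, 0.17, 0.07]
force: [-0.1, -0.0, -2.8]
opening: 0.0226
grip_force: 49.5
```

>>> jog_arm:
  rows:
    - [0, 18.6, -14.7, 0, 0, 0, -1]
    - [0, 0, 0, 0, 0, 0, -1]

```text
time: 12.9
tool_pos: [0.4514, 0.4101, 0.2802]
ee_rot: [2.393, 0.166, 0.079]
force: [1.0, 0.5, -0.9]
opening: 0.0229
grip_force: 49.5
```

```bash
python3 - <<'E'
from kin import *
s=log();print(s["tool_pos"],s["opening"],s["force"],s["grip_force"])
w1=(np.array([.46,.36,.36]),DOWN(8.1));w2=(np.r_[GAP[:2],.36],DOWN(5.2))
a=plan(*w1,v=30,w=5);plan(*w2,v=31,p0=a[0],R0=a[1])
q=s["q"]
for k in range(0,11,2):
    t=k/10;q,e=ik(w1[0]*(1-t)+w2[0]*t,w2[1],q);print(q,round(e,5))
E
```

```text
[0.4514 0.4101 0.2802] 0.02285840113511406 [ 1.0295  0.4915 -0.9393] 49.53657251433469
9 rows, end err mm [0.0248 0.0232 0.0294] deg 0.5
[[0.2,10.2,-2.7,4.7,-0.1,-0],[0.3,9.9,-3.5,4.7,-0.1,-0],[0.2,9.5,-4.3,4.7,-0.1,-0],[0.3,9.2,-5.1,4.7,-0.1,-0],[0.2,8.8,-5.8,4.7,-0.1,-0]]
[[0.2,8.2,-6.5,4.7,-0.1,-0],[0.2,7.7,-7.2,4.7,-0.1,-0],[0.2,7.1,-7.8,4.7,-0.1,-0],[0.1,6.4,-8.3,4.7,-0.1,-0]]
20 rows, end err mm [ 0.0327 -0.0291  0.    ] deg 0.9
[[-0.1,29.6,0,0,0,0.1],[-0.1,29.6,0,0,0,0.1],[0,29.5,0,0,0,0.1],[0.1,29.6,0,0,0,0.1],[0.1,29.6,0,0,0,0.1]]
[[0.2,29.6,0,0,0,0.1],[0.2,29.6,0,0,0,0.1],[0.2,29.5,0,0,0,0.1],[0.3,29.6,0,0,0,0.1],[0.4,29.6,0,0,0,0.1]]
[[0.4,29.6,0,0,0,0.1],[0.5,29.6,0,0,0,0.1],[0.5,29.5,0,0,0,0.1],[0.5,29.6,0,0,0,0.1],[0.7,29.6,0,0,0,0.1]]
[[0.6,29.6,0,0,0,0.1],[0.8,29.5,0,0,0,0.1],[0.7,29.6,0,0,0,0.1],[0.9,29.6,0,0,0,0.1],[0.8,29.5,0,0,0,0.1]]
[ 0.5291  0.0918  1.5658 -0.      1.484   2.0091] 0.0
[ 0.3239 -0.0293  1.6897 -0.      1.4811  1.8039] 0.0
[ 0.0944 -0.0948  1.7521  0.      1.4842  1.5745] 0.0
[-0.1386 -0.0933  1.7508 -0.      1.4841  1.3415] 0.0
[-0.3514 -0.0253  1.6858  0.      1.4811  1.1286] 0.0
[-0.5299  0.0977  1.5594  0.      1.4845  0.9501] 0.0
```

>>> jog_arm:
  rows:
    - [0.2, 10.2, -2.7, 4.7, -0.1, 0, -1]
    - [0.3, 9.9, -3.5, 4.7, -0.1, 0, -1]
    - [0.2, 9.5, -4.3, 4.7, -0.1, 0, -1]
    - [0.3, 9.2, -5.1, 4.7, -0.1, 0, -1]
    - [0.2, 8.8, -5.8, 4.7, -0.1, 0, -1]

```text
time: 13.32
tool_pos: [0.4547, 0.3818, 0.3181]
ee_rot: [2.8, 0.196, 0.026]
force: [-0.3, 0.1, -2.9]
opening: 0.0228
grip_force: 49.6
```

>>> jog_arm:
  rows:
    - [0.2, 8.2, -6.5, 4.7, -0.1, 0, -1]
    - [0.2, 7.7, -7.2, 4.7, -0.1, 0, -1]
    - [0.2, 7.1, -7.8, 4.7, -0.1, 0, -1]
    - [0.1, 6.4, -8.3, 4.7, -0.1, 0, -1]
    - [0, 10, 0, 0, 0, 0, -1]

```text
time: 13.73
tool_pos: [0.4612, 0.349, 0.356]
ee_rot: [3.127, 0.212, -0.013]
force: [0.2, 0.4, -2.0]
opening: 0.0227
grip_force: 49.6
```

>>> jog_arm:
  rows:
    - [0, 20, 0, 0, 0, 0.1, -1]
    - [0, 29.6, 0, 0, 0, 0.1, -1]
    - [0, 29.6, 0, 0, 0, 0.1, -1]
    - [0, 29.6, 0, 0, 0, 0.1, -1]
    - [0, 29.6, 0, 0, 0, 0.1, -1]

```text
time: 14.15
tool_pos: [0.4784, 0.2111, 0.3543]
ee_rot: [3.12, 0.201, -0.02]
force: [0.6, -0.1, -2.7]
opening: 0.0224
grip_force: 49.5
```

>>> jog_arm:
  rows:
    - [0.2, 29.6, 0, 0, 0, 0.2, -1]
    - [0.2, 29.6, 0, 0, 0, 0.2, -1]
    - [0.2, 29.6, 0, 0, 0, 0.2, -1]
    - [0.3, 29.6, 0, 0, 0, 0.2, -1]
    - [0.3, 29.6, 0, 0, 0, 0.2, -1]

```text
time: 14.57
tool_pos: [0.4975, 0.0643, 0.356]
ee_rot: [3.123, 0.174, -0.021]
force: [-0.0, -0.1, -2.1]
opening: 0.0227
grip_force: 49.5
```

>>> jog_arm:
  rows:
    - [0.4, 29.6, 0, 0, 0, 0.2, -1]
    - [0.5, 29.6, 0, 0, 0, 0.2, -1]
    - [0.5, 29.6, 0, 0, 0, 0.2, -1]
    - [0.5, 29.6, 0, 0, 0, 0.2, -1]
    - [0.6, 29.6, 0, 0, 0, 0.2, -1]

```text
time: 14.98
tool_pos: [0.5154, -0.0825, 0.3575]
ee_rot: [3.126, 0.146, -0.022]
force: [-0.2, 0.9, -3.4]
opening: 0.0226
grip_force: 49.5
```

>>> jog_arm:
  rows:
    - [0.6, 29.6, 0, 0, 0, 0.2, -1]
    - [0.7, 29.6, 0, 0, 0, 0.2, -1]
    - [0.7, 29.6, 0, 0, 0, 0.2, -1]
    - [0.8, 20, 0, 0, 0, 0, -1]
    - [0.8, 5, 0, 0, 0, 0, -1]

```text
time: 15.4
tool_pos: [0.529, -0.1972, 0.3584]
ee_rot: [3.126, 0.125, -0.022]
force: [-0.0, -0.4, -2.7]
opening: 0.0227
grip_force: 49.7
```

```bash
python3 - <<'E'
from kin import *
env.snapshot("top")
s=log();w=(np.r_[GAP[:2],.36],DOWN(5.2));print((s["tool_pos"]-w[0])*1000,s["opening"],s["force"],s["grip_force"])
O=np.r_[GAP[:2],.25]
fitsaucer("scene",near=O,name="pics/d.png");fitsaucer("top",near=O)
for c in("scene","top"):
  for n in("saucer","saucer_mouth","rack_gap"):print(c,n,[(round(d["p"],2),np.round(d["position"],4)) for d in env.landmark_of(c,n) if np.linalg.norm(d["position"][:2]-O[:2])<.09])
s=env.snapshot("wrist");cv2.imwrite("pics/w2.png",s["image"])
print("yaxis",yv(5.2)); plan(*w)
E
```

```text
[-12.0731  29.6852  -1.5306] 0.022586122751712515 [-0.3182  0.3098 -2.7968] 49.66642070095986
scene 0.63 640 178 floor centre [ 0.5402 -0.1979  0.2515] normal [ 0.0406 -0.9919  0.1207] tilt from level 83.06600712783789 az -87.6531914375319 max z [0.1796 0.3045]
top 0.55 336 271 floor centre [ 0.5372 -0.1832  0.2426] normal [-0.0794  0.9967 -0.0155] tilt from level 90.88872174422086 az 94.55562030565545 max z [0.1933 0.2937]
scene saucer [(0.55, array([ 0.5256, -0.1886,  0.2398]))]
scene saucer_mouth [(0.7, array([ 0.5269, -0.21  ,  0.2407]))]
scene rack_gap [(0.66, array([ 0.5404, -0.2259,  0.0858]))]
top saucer [(0.72, array([ 0.524 , -0.1851,  0.2391]))]
top saucer_mouth [(0.71, array([ 0.5305, -0.2059,  0.2407]))]
top rack_gap [(0.76, array([ 0.5367, -0.2263,  0.0833]))]
yaxis [-0.0906  0.9959  0.    ]
1 rows, end err mm [ 0.0195  0.0055 -0.0345] deg 0.07
[[8.7,33.3,1.1,0.6,0.6,-0.4]]
```

View pics/d.png

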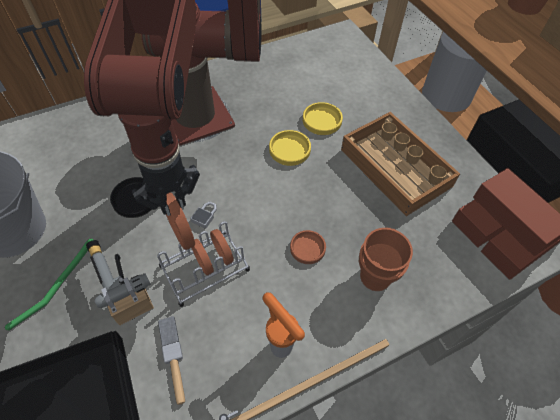

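The picture shows the saucer held upright at (182,222) over the rack, hollow towards the gun. I'll align it and descend in stages.

>>> jog_arm:
  rows:
    - [4, 16.6, 0, 0.3, 0.3, -0.2, -1]
    - [4, 16.6, 0, 0.3, 0.3, -0.2, -1]
    - [0, 0, 20, 0, 0, 0, -1]
    - [0, 0, 20, 0, 0, 0, -1]
    - [0, 0, 0, 0, 0, 0, -1]

```text
time: 16.42
tool_pos: [0.539, -0.2258, 0.3163]
ee_rot: [-3.135, -0.141, 0.009]
force: [-0.2, -0.0, -3.7]
opening: 0.023
grip_force: 49.8
```

>>> jog_arm:
  rows:
    - [0, 0, 0, 0, 0, 0, -1]
    - [0, 0, 0, 0, 0, 0, -1]

```text
time: 16.58
tool_pos: [0.5409, -0.2264, 0.3219]
ee_rot: [3.137, 0.142, 0.002]
force: [-0.5, -0.4, -2.5]
opening: 0.0231
grip_force: 49.9
```

```bash
python3 - <<'E'
from kin import *
env.snapshot("top")
s=log();w=(np.r_[.5402,-.226,.315],DOWN(5.2));print((s["tool_pos"]-w[0])*1000,s["opening"],s["force"],s["grip_force"])
O=np.r_[GAP[:2],.2]
fitsaucer("top",near=O)
for c in("scene","top"):
  env.snapshot(c)
  for n in("saucer","saucer_mouth","rack_gap"):print(c,n,[(round(d["p"],2),np.round(d["position"],4)) for d in env.landmark_of(c,n) if np.linalg.norm(d["position"][:2]-O[:2])<.09])
plan(*w)
E
```

```text
[ 0.9052 -0.5543  7.5292] 0.022787678004699056 [ 0.4841  0.1423 -2.151 ] 49.91140677826479
top 0.67 591 508 floor centre [ 0.541  -0.2159  0.2049] normal [-0.0892  0.996  -0.0068] tilt from level 90.3909158785112 az 95.11917322104205 max z [0.1517 0.2647]
scene saucer []
scene saucer_mouth [(0.77, array([ 0.5413, -0.2401,  0.2059]))]
scene rack_gap [(0.82, array([ 0.5407, -0.2255,  0.0801]))]
top saucer [(0.92, array([ 0.5398, -0.2174,  0.203 ]))]
top saucer_mouth [(0.62, array([ 0.5431, -0.241 ,  0.2033]))]
top rack_gap [(0.71, array([ 0.5363, -0.2256,  0.0862]))]
1 rows, end err mm [ 0.0321 -0.013   0.038 ] deg 0.06
[[-0.4,-0.5,6,0,-0,-0]]
```

>>> jog_arm:
  rows:
    - [-0.8, -2, 10, 0, 0, 0, -1]
    - [0, 0, 16, 0, 0, 0, -1]
    - [0, 0, 16, 0, 0, 0, -1]
    - [0, 0, 0, 0, 0, 0, -1]
    - [0, 0, 0, 0, 0, 0, -1]

```text
time: 17.55
tool_pos: [0.5388, -0.224, 0.2772]
ee_rot: [-3.137, -0.142, 0.004]
force: [0.4, -1.2, -2.2]
opening: 0.0228
grip_force: 49.9
```

>>> jog_arm:
  rows:
    - [0, 0, 10, 0, 0, 0, -1]
    - [0, 0, 10, 0, 0, 0, -1]
    - [0, 0, 10, 0, 0, 0, -1]
    - [0, 0, 10, 0, 0, 0, -1]
    - [0, 0, 0, 0, 0, 0, -1]

```text
time: 17.97
tool_pos: [0.5384, -0.2239, 0.2356]
ee_rot: [-3.136, -0.142, 0.005]
force: [-0.2, 0.1, -3.5]
opening: 0.0227
grip_force: 49.8
```

>>> jog_arm:
  rows:
    - [0, 0, 6, 0, 0, 0, -1]
    - [0, 0, 6, 0, 0, 0, -1]
    - [0, 0, 0, 0, 0, 0, -1]
    - [0, 0, 0, 0, 0, 0, -1]

```text
time: 18.3
tool_pos: [0.5395, -0.2245, 0.2265]
ee_rot: [3.138, 0.142, 0.0]
force: [1.2, 0.3, -3.2]
opening: 0.0227
grip_force: 49.8
```

>>> jog_arm:
  rows:
    - [0, 0, 5, 0, 0, 0, -1]
    - [0, 0, 5, 0, 0, 0, -1]
    - [0, 0, 5, 0, 0, 0, -1]
    - [0, 0, 0, 0, 0, 0, -1]
    - [0, 0, 0, 0, 0, 0, -1]

```text
time: 18.72
tool_pos: [0.5394, -0.2244, 0.2112]
ee_rot: [-3.138, -0.142, 0.001]
force: [0.2, -0.3, -1.4]
opening: 0.0224
grip_force: 49.8
```

>>> jog_arm:
  rows:
    - [0, 0, 1.5, 0, 0, 0, -1]
    - [0, 0, 1.5, 0, 0, 0, -1]
    - [0, 0, 0, 0, 0, 0, -1]

```text
time: 18.97
tool_pos: [0.5396, -0.2246, 0.2087]
ee_rot: [3.138, 0.142, 0.001]
force: [0.1, 0.1, -2.6]
opening: 0.0225
grip_force: 49.9
```

>>> jog_arm:
  rows:
    - [0, 0, 1.5, 0, 0, 0, -1]
    - [0, 0, 1.5, 0, 0, 0, -1]
    - [0, 0, 0, 0, 0, 0, -1]

```text
time: 19.22
tool_pos: [0.5397, -0.2246, 0.2058]
ee_rot: [3.138, 0.142, 0.001]
force: [0.2, 0.3, -2.3]
opening: 0.0225
grip_force: 49.8
```

>>> jog_arm:
  rows:
    - [0, 0, 1, 0, 0, 0, -1]
    - [0, 0, 1, 0, 0, 0, -1]
    - [0, 0, 0, 0, 0, 0, -1]

```text
time: 19.47
tool_pos: [0.5402, -0.2249, 0.2051]
ee_rot: [3.137, 0.142, 0.003]
force: [-0.7, 1.1, 3.6]
opening: 0.0231
grip_force: 50.9
```

>>> jog_arm:
  rows:
    - [0, 0, 0.8, 0, 0, 0, -1]
    - [0, 0, 0, 0, 0, 0, -1]

```text
time: 19.63
tool_pos: [0.5403, -0.2249, 0.205]
ee_rot: [3.137, 0.142, 0.004]
force: [-2.6, 1.3, 8.7]
opening: 0.0224
grip_force: 51.5
```

>>> jog_arm:
  rows:
    - [0, 0, 0.8, 0, 0, 0, -1]
    - [0, 0, 0, 0, 0, 0, -1]

```text
time: 19.8
tool_pos: [0.5404, -0.225, 0.205]
ee_rot: [3.137, 0.142, 0.004]
force: [-4.9, 1.7, 12.6]
opening: 0.0229
grip_force: 52.2
```

>>> jog_arm:
  rows:
    - [0, 0, -2, 0, 0, 0, -1]
    - [-2, 0, 0, 0, 0, 0, -1]
    - [0, 0, 1, 0, 0, 0, -1]
    - [0, 0, 0, 0, 0, 0, -1]

```text
time: 20.13
tool_pos: [0.5394, -0.225, 0.2053]
ee_rot: [3.137, 0.141, 0.009]
force: [4.0, 1.8, 7.4]
opening: 0.0231
grip_force: 51.5
```

>>> jog_arm:
  rows:
    - [0, 0, 1, 0, 0, 0, -1]
    - [0, 0, 0, 0, 0, 0, -1]

```text
time: 20.3
tool_pos: [0.5399, -0.2251, 0.2051]
ee_rot: [3.136, 0.142, 0.011]
force: [2.8, 2.1, 10.2]
opening: 0.023
grip_force: 52.0
```

>>> jog_arm:
  rows:
    - [0, 0, 0.7, 0, 0, 0, -1]
    - [0, 0, 0, 0, 0, 0, -1]

```text
time: 20.47
tool_pos: [0.54, -0.2251, 0.205]
ee_rot: [3.136, 0.142, 0.011]
force: [2.9, 4.0, 14.0]
opening: 0.0229
grip_force: 52.5
```

>>> jog_arm:
  rows:
    - [0.8, 0, -1.5, 0, 0, 0, -1]
    - [0, 0, 0, 0, 0, 0, -0.6]
    - [0, 0, 0, 0, 0, 0, -0.4]
    - [0, 0, 0, 0, 0, 0, -0.3]
    - [0, 0, 0, 0, 0, 0, -0.2]

```text
time: 20.88
tool_pos: [0.538, -0.2246, 0.2024]
ee_rot: [3.138, 0.142, -0.001]
force: [-0.3, -0.0, 0.3]
opening: 0.0341
grip_force: 0.0
```

>>> jog_arm:
  rows:
    - [0, 0, 0, 0, 0, 0, -0.15]
    - [0, 0, -8, 0, 0, 0, -0.15]
    - [0, 0, -25, 0, 0, 0, -0.1]
    - [0, 0, -30, 0, 0, 0, 0]
    - [0, 0, -30, 0, 0, 0, 0.4]

```text
time: 21.3
tool_pos: [0.5379, -0.2244, 0.2966]
ee_rot: [-3.138, -0.142, 0.002]
force: [0.0, -1.1, 1.0]
opening: 0.0538
grip_force: 0.0
```

```bash
python3 - <<'E'
from kin import *
s=log();print(s["tool_pos"],s["opening"],s["force"])
fitsaucer("top",near=GAP);fitsaucer("scene",near=GAP,name="pics/e.png")
for c in("scene","top"):
  for n in("saucer","saucer_mouth","gun_grip","trigger_face"):print(c,n,[(round(d["p"],2),np.round(d["position"],4)) for d in env.landmark_of(c,n) if d["position"][1]<-.18])
im=cv2.imread("pics/e.png");cv2.imwrite("pics/e2.png",cv2.resize(im[180:330,70:270],None,fx=3,fy=3))
Y=yv(4.4);c=GG+.006*Y
plan(np.r_[.51,-.30,.30],DOWN(4.8),v=30);print(c)
E
```

```text
[ 0.5379 -0.2244  0.2966] 0.0537755816355016 [ 0.0467 -1.1382  0.9906]
top 0.72 590 370 floor centre [ 0.5371 -0.21    0.1012] normal [-0.0911  0.9937 -0.0652] tilt from level 93.74071226873747 az 95.24045713485441 max z [0.0425 0.1506]
scene 0.67 641 168 floor centre [ 0.5432 -0.2294  0.0957] normal [ 0.0677 -0.9971  0.0361] tilt from level 87.93355429968338 az -86.1132126763976 max z [0.0264 0.1523]
scene saucer [(0.9, array([ 0.5402, -0.2116,  0.0847])), (0.72, array([ 0.2462, -0.2739,  0.0011]))]
scene saucer_mouth [(0.82, array([ 0.5399, -0.2329,  0.088 ])), (0.74, array([ 0.2453, -0.2736,  0.0302]))]
scene gun_grip [(0.89, array([ 0.4751, -0.3947,  0.0853]))]
scene trigger_face [(0.58, array([ 0.4769, -0.3558,  0.0882])), (0.18, array([ 0.541 , -0.2232,  0.0826]))]
top saucer [(0.8, array([ 0.5354, -0.2098,  0.0821]))]
top saucer_mouth [(0.89, array([ 0.5445, -0.2329,  0.0876]))]
top gun_grip [(0.87, array([ 0.4773, -0.3962,  0.0851]))]
top trigger_face [(0.73, array([ 0.4711, -0.3533,  0.0833]))]
3 rows, end err mm [-0.0215 -0.0028  0.0431] deg 0.09
[[-11.6,24.2,-1.6,-0,0,0.1],[-11.6,24.2,-1.6,-0,0,0.1],[-11.5,24.3,-1.6,-0,0,0.1]]
[ 0.476 -0.39   0.085]
```

View pics/e2.png

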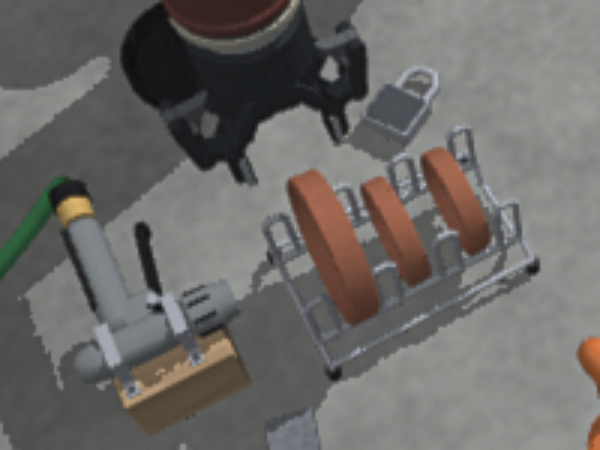

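The crop shows the saucer standing in the gap next to the gun at (335,250), released, with its hollow towards the nozzle at (225,300). Now the trigger.

```bash
python3 - <<'E'
from kin import *
plan(np.r_[.476,-.390,.23],DOWN(4.4),v=30)
E
```

```text
7 rows, end err mm [-0.0427 -0.0341  0.0456] deg 0.09
[[-11,22.7,9.3,-0,0,0.1],[-10.9,22.8,9.3,-0,0,0.1],[-10.9,22.8,9.3,-0,0,0.1],[-10.8,22.8,9.3,-0,0,0.1],[-10.8,22.8,9.3,-0,0,0.1]]
[[-10.8,22.9,9.3,-0,0,0.1],[-10.7,22.8,9.4,-0,0,0.1]]
```

>>> jog_arm:
  rows:
    - [-11, 22.7, 0, 0, 0, 0.1, 1]
    - [-11, 22.8, 4, 0, 0, 0.1, 1]
    - [-11, 22.8, 12, 0, 0, 0.1, 1]
    - [-10.8, 22.8, 12, 0, 0, 0.1, 1]
    - [-10.8, 22.8, 12, 0, 0, 0.1, 1]

```text
time: 22.32
tool_pos: [0.4935, -0.3439, 0.2555]
ee_rot: [3.138, 0.129, 0.001]
force: [0.3, 0.5, 1.3]
opening: 0.0856
grip_force: 0.0
```

>>> jog_arm:
  rows:
    - [-10.8, 22.8, 12, 0, 0, 0.1, 1]
    - [-10.8, 22.8, 13, 0, 0, 0.1, 1]
    - [0, 0, 0, 0, 0, 0, 1]
    - [0, 0, 0, 0, 0, 0, 1]

```text
time: 22.65
tool_pos: [0.475, -0.3906, 0.2296]
ee_rot: [-3.138, -0.119, 0.002]
force: [-0.0, 0.9, 0.4]
opening: 0.0854
grip_force: 0.0
```

```bash
python3 - <<'E'
from kin import *
s=env.snapshot("wrist");cv2.imwrite("pics/f.png",s["image"])
for n in("gun_grip","trigger_face"):print(n,[(round(d["p"],2),np.round(d["position"],4)) for d in env.landmark_of("wrist",n) if d["position"][1]<-.18])
s=log();print(s["tool_pos"],s["opening"])
plan(np.r_[.476,-.390,.135],DOWN(4.4),v=25)
E
```

```text
gun_grip [(0.96, array([ 0.4793, -0.3939,  0.0835])), (0.73, array([ 0.5468, -0.3045,  0.0827]))]
trigger_face [(0.63, array([ 0.4719, -0.3556,  0.0833]))]
[ 0.4767 -0.3895  0.2317] 0.0854641325346409
4 rows, end err mm [0.0157 0.0008 0.0468] deg 0.15
[[-0.2,0.1,24.2,0,-0,0],[-0.2,0.1,24.1,0,-0,0],[-0.3,0.1,24.2,0,-0,0],[-0.2,0.1,24.2,0,-0,0]]
```

View pics/f.png

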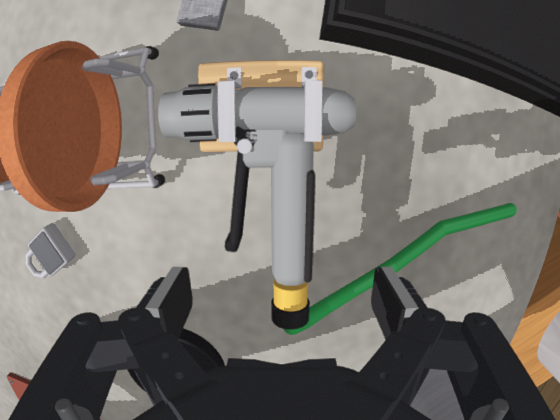

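The wrist view shows the fingers straddling the trigger at (235,200) and the grip at (293,210). The saucer's hollow faces the gun. I'll descend and squeeze.

>>> jog_arm:
  rows:
    - [-0.2, 0, 24, 0, 0, 0, 1]
    - [-0.2, 0, 24, 0, 0, 0, 1]
    - [-0.2, 0, 24, 0, 0, 0, 1]
    - [-0.2, 0, 24, 0, 0, 0, 1]
    - [0, 0, 2, 0, 0, 0, 1]

```text
time: 23.22
tool_pos: [0.4742, -0.3871, 0.1289]
ee_rot: [-3.134, -0.125, 0.006]
force: [-2.0, -0.6, 0.1]
opening: 0.0855
grip_force: 0.0
```

>>> jog_arm:
  rows:
    - [0, 0, 0, 0, 0, 0, 1]
    - [0, 0, 0, 0, 0, 0, 1]

```text
time: 23.38
tool_pos: [0.4764, -0.3902, 0.1348]
ee_rot: [3.137, 0.124, 0.003]
force: [0.6, 0.2, 0.3]
opening: 0.0853
grip_force: 0.0
```

```bash
python3 - <<'E'
from kin import *
env.snapshot("top")
s=log();print(s["tool_pos"],s["opening"],s["force"])
plan(np.r_[.476,-.390,.133],DOWN(4.4),v=25)
E
```

```text
[ 0.4767 -0.3907  0.1354] 0.08537516440765057 [ 0.5614 -1.0393 -0.2615]
1 rows, end err mm [-0.0093 -0.0292 -0.0438] deg 0.05
[[-0.6,-0.8,2.4,0.2,-0.2,0.1]]
```

Next I'll squeeze with 40 N and watch for the 40 mm opening.

>>> jog_arm:
  rows:
    - [-0.6, -0.8, 2.4, 0, 0, 0, 0.6]
    - [0, 0, 0, 0, 0, 0, 0.3]
    - [0, 0, 0, 0, 0, 0, 0.1]
    - [0, 0, 0, 0, 0, 0, 0]
    - [0, 0, 0, 0, 0, 0, -0.15]
  force: 30

```text
time: 23.85
tool_pos: [0.4751, -0.3907, 0.1325]
ee_rot: [3.135, 0.123, 0.003]
force: [-2.1, -3.2, 4.3]
opening: 0.0397
grip_force: 34.0
```

>>> jog_arm:
  rows:
    - [0, 0, 0, 0, 0, 0, -0.5]
    - [0, 0, 0, 0, 0, 0, -0.5]
    - [0, 0, 0, 0, 0, 0, -0.5]

```text
time: 24.1
tool_pos: [0.4751, -0.3908, 0.1325]
ee_rot: [3.136, 0.123, 0.003]
force: [-2.0, -2.3, 6.9]
opening: 0.0405
grip_force: 33.9
```

>>> jog_arm:
  rows:
    - [0, 0, 0, 0, 0, 0, -0.5]
    - [0, 0, 0, 0, 0, 0, -0.5]
    - [0, 0, 0, 0, 0, 0, -0.5]
    - [0, 0, 0, 0, 0, 0, -0.5]
    - [0, 0, 0, 0, 0, 0, -0.5]
  force: 50

```text
time: 24.52
tool_pos: [0.4751, -0.3909, 0.1326]
ee_rot: [3.136, 0.123, 0.003]
force: [-1.7, -2.7, 5.8]
opening: 0.0394
grip_force: 50.7
```

>>> jog_arm:
  rows:
    - [0, 0, 0, 0, 0, 0, -0.5]
    - [0, 0, 0, 0, 0, 0, -0.5]
    - [0, 0, 0, 0, 0, 0, -0.5]

```text
time: 24.77
tool_pos: [0.4751, -0.3909, 0.1326]
ee_rot: [3.136, 0.123, 0.003]
force: [-1.5, -2.1, 6.5]
opening: 0.0397
grip_force: 50.7
```

>>> jog_arm:
  rows:
    - [0, 0, 0, 0, 0, 0, 0.4]
    - [0, 0, 0, 0, 0, 0, 1]
    - [0, 0, 0, 0, 0, 0, 1]
    - [0, 0, 0, 0, 0, 0, 1]
    - [0, 0, 0, 0, 0, 0, 1]

```text
time: 25.18
tool_pos: [0.4747, -0.3897, 0.1308]
ee_rot: [3.138, 0.123, 0.001]
force: [-0.5, 0.2, -0.4]
opening: 0.0855
grip_force: 0.0
```

>>> jog_arm:
  rows:
    - [0, 0, 0, 0, 0, 0, 1]
    - [0, 0, -15, 0, 0, 0, 1]
    - [0, 0, -30, 0, 0, 0, 1]
    - [0, 0, -30, 0, 0, 0, 1]
    - [0, 0, -30, 0, 0, 0, 1]

```text
time: 25.6
tool_pos: [0.4743, -0.3894, 0.2366]
ee_rot: [3.139, 0.122, 0.0]
force: [-0.4, -0.0, -0.6]
opening: 0.0857
grip_force: 0.0
```

>>> jog_arm:
  rows:
    - [0, 0, -25, 0, 0, 0, 1]
    - [-15, 20, -20, 0, 0, 0, 1]
    - [-15, 20, -5, 0, 0, 0, 1]
    - [0, 0, 0, 0, 0, 0, 1]
    - [0, 0, 0, 0, 0, 0, 1]

```text
time: 26.02
tool_pos: [0.4472, -0.4329, 0.2866]
ee_rot: [3.137, 0.119, 0.003]
force: [0.2, -0.3, 0.2]
opening: 0.0852
grip_force: 0.0
```

```bash
python3 - <<'E'
from kin import *
fitsaucer("top",near=GAP);fitsaucer("scene",near=GAP,name="pics/g.png")
for c in("scene","top"):
  for n in("saucer","saucer_mouth","gun_grip","trigger_face","padlock","small_saucer"):print(c,n,[(round(d["p"],2),np.round(d["position"],4)) for d in env.landmark_of(c,n)[:3]])
print(env.get_state()["tool_pos"])
E
```

```text
top 0.86 781 416 floor centre [ 0.5376 -0.2098  0.1032] normal [-0.0907  0.9936 -0.0669] tilt from level 93.83610332372734 az 95.21724945079676 max z [0.0418 0.1517]
scene 0.7 685 161 floor centre [ 0.5458 -0.2287  0.0966] normal [ 0.0289 -0.9968  0.0742] tilt from level 85.7441507658887 az -88.33923098283185 max z [0.0269 0.1521]
scene saucer [(0.84, array([ 0.5397, -0.2065,  0.0871])), (0.77, array([ 0.1999,  0.3696, -0.0009])), (0.75, array([ 0.246 , -0.2722, -0.0012]))]
scene saucer_mouth [(0.91, array([ 0.542 , -0.2355,  0.0893])), (0.85, array([0.2039, 0.3721, 0.0223])), (0.6, array([ 0.2427, -0.2753,  0.0282]))]
scene gun_grip [(0.63, array([ 0.4742, -0.3947,  0.0842]))]
scene trigger_face [(0.7, array([ 0.4767, -0.357 ,  0.0864]))]
scene padlock [(0.81, array([ 0.3953, -0.1238, -0.004 ]))]
scene small_saucer [(0.16, array([ 0.4773, -0.3567,  0.0856]))]
top saucer [(0.8, array([ 0.2376, -0.2708,  0.0015])), (0.73, array([ 0.5363, -0.2119,  0.0854])), (0.63, array([ 0.2696,  0.2166, -0.0015]))]
top saucer_mouth [(0.93, array([0.2672, 0.2116, 0.0258])), (0.82, array([0.2033, 0.3678, 0.0245])), (0.78, array([ 0.5418, -0.2301,  0.0877]))]
top gun_grip [(0.78, array([ 0.4786, -0.3986,  0.0831]))]
top trigger_face [(0.62, array([ 0.4734, -0.3512,  0.0855]))]
top padlock [(0.77, array([ 0.3955, -0.1229,  0.0045])), (0.65, array([ 0.5353, -0.2105,  0.0837]))]
top small_saucer [(0.59, array([ 0.6033,  0.1036, -0.0015])), (0.48, array([ 0.5352, -0.1684,  0.0025]))]
[ 0.4479 -0.4316  0.2857]
```

View pics/g.png

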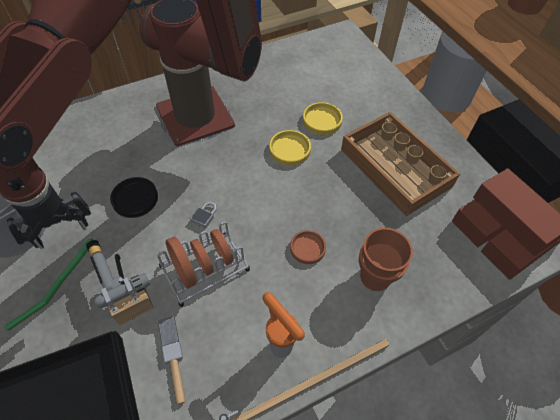

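The picture shows the saucer standing in the rack at (182,262), the trigger sprung back at (120,265), everything else in its place and the arm clear. I'll hand it in.

```bash
python3 -c "
from station import env
print(env.hand_in())"
```

```text
the job is handed in; nothing more can be done
None
```

The saucer was leaned against the tray wall, regripped by its top edge and stood in the empty gap facing the nozzle. The trigger was then squeezed home for about 1 s and sprang back, and the job was handed in at about 26 s.

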